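# Set up the plating-bottle warmer

### The job

Set up the bottle warmer: stand the fallen square rinse bottle upright on the round cork mat, and stand every amber solution bottle upright in the warmer, one in each brass ring, right down on the base. Once all of these stand, lift the orange splash guard out of its wooden holder and slide it fully down into the metal slot in front of the rings; last of all push the red switch lever right over, away from the robot. Leave the other things on the bench where they are.

Things in the scene. Friction and masses are not known exactly. Their poses are not given: they have to be found in the camera images.
- warmer: Fixed grey bottle warmer: base plate 150 (x) x 340 (y) x 12 mm with four brass ring collars in a row along its y, a metal slot block in front (-x) and a switch at its +y end. Origin: on the table under the middle of the row; +z up, its -x side faces roughly towards the robot. The plate spans x -95 to +55 and y -140 to +200 mm.
- ring0 (a point): Centre of the seat (base plate top, 12 mm above the table) inside brass ring number 0 of the row. The collar rises 30 mm above the seat; bore 47 mm across, flaring to 56 mm in its top 10 mm, 4 mm wall. Rings are 66 mm apart along the warmer's y (ring0 at y -99 mm, ring3 at +99 mm). Axes as the warmer's.
- ring1 (a point): Centre of the seat (base plate top, 12 mm above the table) inside brass ring number 1 of the row. The collar rises 30 mm above the seat; bore 47 mm across, flaring to 56 mm in its top 10 mm, 4 mm wall. Rings are 66 mm apart along the warmer's y (ring0 at y -99 mm, ring3 at +99 mm). Axes as the warmer's.
- ring2 (a point): Centre of the seat (base plate top, 12 mm above the table) inside brass ring number 2 of the row. The collar rises 30 mm above the seat; bore 47 mm across, flaring to 56 mm in its top 10 mm, 4 mm wall. Rings are 66 mm apart along the warmer's y (ring0 at y -99 mm, ring3 at +99 mm). Axes as the warmer's.
- ring3 (a point): Centre of the seat (base plate top, 12 mm above the table) inside brass ring number 3 of the row. The collar rises 30 mm above the seat; bore 47 mm across, flaring to 56 mm in its top 10 mm, 4 mm wall. Rings are 66 mm apart along the warmer's y (ring0 at y -99 mm, ring3 at +99 mm). Axes as the warmer's.
- slot (a point): Middle of the floor of the guard slot, 17 mm above the table, in an aluminium block 32 x 180 mm, 30 mm high on the base plate, 72 mm in front (-x) of the ring row. Slot: 11 mm (x) x 156 mm (y), 25 mm deep, 2 mm chamfer at the mouth; its mouth is at 42 mm above the table. Axes as the warmer's.
- switch (a joint): Red toggle lever at the warmer's +y end, hinge along the warmer's y: 0 leans towards the robot (-x of the warmer), 1.0 rad leans fully away (+x, on). Stays where it is left; light to move.
- switch_tip (a point): Centre of the 26 mm ball at the tip of the red lever (70 mm long; its hinge lies 20 mm in front of the ring row, 165 mm along y). From 0 to 1.0 rad the tip travels about 67 mm to the warmer's +x.
- bottle0: Round amber glass solution bottle with a black cap and a weighted dark steel foot, may be absent. Body with foot 42 mm across, 86 mm high, cap 30 mm across, 110 mm high in all, about 0.16 kg, bottom-heavy. Origin: centre of the underside; z runs up through the cap. Starts standing on the bench.
- bottle1: Round amber glass solution bottle with a white cap and a weighted dark steel foot, may be absent. Body with foot 42 mm across, 86 mm high, cap 30 mm across, 110 mm high in all, about 0.16 kg, bottom-heavy. Origin: centre of the underside; z runs up through the cap. Starts standing on the bench.
- bottle2: Round amber glass solution bottle with a green cap and a weighted dark steel foot, may be absent. Body with foot 42 mm across, 86 mm high, cap 30 mm across, 110 mm high in all, about 0.16 kg, bottom-heavy. Origin: centre of the underside; z runs up through the cap. Starts standing on the bench.
- bottle3: Round amber glass solution bottle with a yellow cap and a weighted dark steel foot, may be absent. Body with foot 42 mm across, 86 mm high, cap 30 mm across, 110 mm high in all, about 0.16 kg, bottom-heavy. Origin: centre of the underside; z runs up through the cap. Starts standing on the bench.
- rinse: White square rinse bottle with a blue label and blue round cap; body 46 x 46 x 95 mm, cap 30 mm across and 24 mm long, 118 mm in all, 0.15 kg. Origin: centre of its underside; z runs from there through the cap. Starts lying on a side face on the bench.
- mat: Fixed round cork mat, 120 mm across, 5 mm thick. Origin: centre of its underside, on the bench.
- holder: Fixed wooden block 60 x 185 x 30 mm (x, y, z) with a slot 11.5 mm wide, 153.5 mm long along its y, 22 mm deep, in which the guard starts. Origin: centre of its underside.
- guard: Orange plastic splash guard, a flat slab 8 (x) x 150 (y) x 105 mm (z), 0.13 kg. Origin: middle of its lower edge; starts upright in the holder with its lower edge 8 mm above the bench. Either face may look forward.
- tumbler: Glass tumbler, 70 mm across the rim, 100 mm high; bystander. Origin: centre of its underside.
- tin: Steel tin, 84 mm across, 75 mm high; bystander. Origin: centre of its underside.
- mandrel: Steel ring mandrel standing on its foot, 32 mm across, 160 mm high; bystander. Origin: centre of its underside.
- giftbox: Open cardboard box 70 x 90 x 30 mm; bystander. Origin: centre of its underside.
- brush: Brush lying on the bench; bystander. Origin: middle of its underside, x along the handle.

How it is judged (in metres and radians):
On the way, in this order (a step that is already met when the one before it is completed fails the run):
1. every solution bottle stands in a ring and the rinse bottle stands on the mat (((horizontal distance between bottle0 and ring0 below 0.007 m and z of bottle0 in the frame of ring0 below 0.006 m) or (horizontal distance between bottle0 and ring1 below 0.007 m and z of bottle0 in the frame of ring1 below 0.006 m) or (horizontal distance between bottle0 and ring2 below 0.007 m and z of bottle0 in the frame of ring2 below 0.006 m) or (horizontal distance between bottle0 and ring3 below 0.007 m and z of bottle0 in the frame of ring3 below 0.006 m)) and angle between each of bottle0, bottle1, bottle2, bottle3's own z axis and vertical below 0.1 rad and linear speed of each of bottle0, bottle1, bottle2, bottle3, rinse below 0.02 m/s and ((horizontal distance between bottle1 and ring0 below 0.007 m and z of bottle1 in the frame of ring0 below 0.006 m) or (horizontal distance between bottle1 and ring1 below 0.007 m and z of bottle1 in the frame of ring1 below 0.006 m) or (horizontal distance between bottle1 and ring2 below 0.007 m and z of bottle1 in the frame of ring2 below 0.006 m) or (horizontal distance between bottle1 and ring3 below 0.007 m and z of bottle1 in the frame of ring3 below 0.006 m)) and ((horizontal distance between bottle2 and ring0 below 0.007 m and z of bottle2 in the frame of ring0 below 0.006 m) or (horizontal distance between bottle2 and ring1 below 0.007 m and z of bottle2 in the frame of ring1 below 0.006 m) or (horizontal distance between bottle2 and ring2 below 0.007 m and z of bottle2 in the frame of ring2 below 0.006 m) or (horizontal distance between bottle2 and ring3 below 0.007 m and z of bottle2 in the frame of ring3 below 0.006 m)) and ((horizontal distance between bottle3 and ring0 below 0.007 m and z of bottle3 in the frame of ring0 below 0.006 m) or (horizontal distance between bottle3 and ring1 below 0.007 m and z of bottle3 in the frame of ring1 below 0.006 m) or (horizontal distance between bottle3 and ring2 below 0.007 m and z of bottle3 in the frame of ring2 below 0.006 m) or (horizontal distance between bottle3 and ring3 below 0.007 m and z of bottle3 in the frame of ring3 below 0.006 m)) and horizontal distance between rinse and mat below 0.035 m and angle between rinse's own z axis and vertical below 0.08 rad and height (world z) of rinse below 0.01 m), for 0.3 s.
2. the splash guard is fully down in its slot (horizontal distance between guard and slot below 0.008 m and z of guard in the frame of slot below 0.005 m and angle between guard's own z axis and vertical below 0.12 rad and angle between the y axis of guard and the y axis of warmer, either way round below 0.05 rad and linear speed of guard below 0.02 m/s), for 0.2 s.
3. the switch lever is pushed over (value of joint switch above 0.85 rad), for 0.2 s.
At the end, for the whole second after the job is handed in: Each bottle present stands in a ring (7 mm off centre, 6 mm above seat, 0.1 rad tilt at most); rinse bottle upright (0.08 rad) on the mat, 35 mm off centre at most; guard down (5 mm off the floor, 8 mm off the middle, 0.05 rad off line at most); lever over 0.85 rad; all at rest (all of step 1 and all of step 2 and value of joint switch above 0.85 rad); the robot touches nothing.
It fails at once if a bystander is pushed away or knocked over (moved over 40 mm) (distance of any of tumbler, tin, mandrel, giftbox, brush from where it was at the start of the episode above 0.04 m).
Of bottle0, bottle1, bottle2, bottle3 only 3 to 4 are there at a start; the rules pass over those that are not, and their reading is None.
At some moment in a run one of bottle0, bottle1, bottle2, bottle3 may be knocked a few centimetres aside while the robot is not near it.
It also fails if it takes over 200 s, if anything falls off the work surface, if the arm or the gripper's body presses on something with over 40 N, if the wrist force passes 120 N, or if a joint passes its speed limit or range.

### The arm

A 6-joint arm with a two-finger parallel gripper is mounted at the origin on the work surface. World frame = base frame: x ahead of the robot, y to its left, z up, the work surface at z = 0. Lengths are in m, angles in degrees, forces in N, time in s.
With the tool pointing down it reaches from about 0.4 to 0.825 m from the base axis. Payload 7 kg.
Tool frame: the origin (TCP) lies on the centre line of the jaws, within the pads' length; the fingertips stand 22 mm ahead of it and the grasp point (between the pads) lies 3 mm ahead of it (ctrl.finger_overhang is the distance from the TCP to the fingertips, in m); z points along the fingers, y is the line along which they close (so a half turn about z gives the same grasp; the last joint's range is limited). The gripper opens to 88 mm and grips with 3 to 60 N. Pads are 19 mm wide; open, the fingers measure 130 mm over their backs; the gripper's body (78 mm by 193 mm) begins 47 mm behind the grasp point.
Start: joints at [-51.675, 20.546, 0.682, 0, -70.136, -16.507], TCP at [0.251, -0.627, 0.249] pointing down, gripper open.
Joint ranges: [-176.03, 176.03], [-82.01, 121.73], [-58.28, 71.71], [-173.87, 95.51], [-174.79, -0.11], [-173.66, 173.66]. Speed limits (degrees/s): [136.94, 136.94, 172.46, 180, 180, 180].

### API

Orientations are given as [roll, pitch, yaw] about the fixed x, y, z axes, in that order (R = Rz(yaw) Ry(pitch) Rx(roll)).
In Python, from plant import ctrl gives the robot as it stands. The module is installed in compiled form; this text tells all that it offers.
- The arm moves only by the shell command python3 -m creep 'ROWS'. ROWS is JSON, a list of rows, each an object with "grip": the closure, from 0 (fully open) to 1 (shut); "delta_pos": the shift along the tool's x, y, z scaled (see below), a list of three; "rotation": the turn, a rotation vector about the tool's x, y, z scaled (see below), a list of three. A call has 1 to 5 rows; each row is the pose to reach, as a shift and turn from the pose commanded when the call began, along the tool's axes at that moment; what a row does not reach only later rows make up. The controller multiplies each number of a shift by 10 cm and each number of a turn by pi/2 rad. A row lasts 1/10 s, in which the tool goes at most 50 mm and 8.59 degrees, less where a joint would pass 70% of its speed; a pose out of reach is approached as far as the arm can. A call with a number of a shift or a turn outside -1 to 1 is refused whole. A call with a gripper value outside its range is refused whole. The fingers move at their own pace and stop on an object; the grip force is fixed at half the most. Time passes only in rows, so rows that repeat a pose let the fingers close. It gives the time, the measured TCP pose, the force, the opening and the grip force at its end, in the units of the state.
- ctrl.get_obs(): the state, without advancing time (a new reading comes with each control period).
- ctrl.snapshot(name): name is "scene" or "top"; returns a dict with "color" (384x512x3 uint8, red, green, blue), "intrinsics" (3x3 intrinsics, pixels), "R" (3x3) and "t" (3): a world point X has camera coordinates R X + t. Camera axes: x right, y down, z forward; pixel columns grow to the right and rows downward; lengths in m; the calibration is good to about 2 mm. A picture is of the moment at which its call begins. There is no depth.
- ctrl.close_job(): hands the job in; it is judged then, once.
The state is a dict: "clock": time; "joint_pos": joint angles; "qvel": joint speeds; "tau": joint torques, N m; "tool_pos": TCP position; "orientation": TCP orientation; "force": force on the tool from outside, world axes, zero at the start; "moment": the same for the moment, N m; "opening": finger opening in m; "gripper_force": force on a finger pad.
Only numpy, scipy, OpenCV 4.12 (cv2) and the standard library are available. Lean on these libraries where they do the work, as an engineer would, in place of code of your own. Each camera call takes 0.05 s, during which the arm holds its last target. There are 200 camera calls.

## Working session

There is one attempt and no reset: what is moved stays moved. The work goes in short steps, Python scripts to look and compute and a shell command to move; the robot and the scene stay as the last step left them, time stands still between calls to the robot, and variables do not carry over. Pictures are saved under pics/ and viewed, at most 14 in all, crops included, and the job is handed in when it is done.

```bash
mkdir -p pics
cat > h.py <<'E'
import numpy as np, cv2
from plant import ctrl
from scipy.spatial.transform import Rotation as Ro
def snap(n,f):
    s=ctrl.snapshot(n); cv2.imwrite('pics/'+f+'.png',s['color'][:,:,::-1]); np.savez('pics/'+f+'.npz',**s); return s
def ray(f,u,v):
    s=np.load('pics/'+f+'.npz'); K,R,t=s['intrinsics'],s['R'],s['t']
    return -R.T@t, R.T@np.linalg.inv(K)@np.array([u,v,1.])
def atz(f,u,v,z):
    c,d=ray(f,u,v); return c+d*(z-c[2])/d[2]
def tri(f1,p1,f2,p2):
    c1,d1=ray(f1,*p1); c2,d2=ray(f2,*p2)
    a=np.linalg.lstsq(np.c_[d1,-d2],c2-c1,rcond=None)[0]
    A,B=c1+d1*a[0],c2+d2*a[1]; return (A+B)/2,np.linalg.norm(A-B)
def proj(f,X):
    s=np.load('pics/'+f+'.npz'); p=s['intrinsics']@(s['R']@np.array(X,float)+s['t']); return p[:2]/p[2]
def to(xyz,rpy=None):
    "units for a row to reach world pose from current"
    o=ctrl.get_obs(); R=Ro.from_euler('xyz',o['orientation'],degrees=True)
    d=R.inv().apply(np.array(xyz)-o['tool_pos'])/.1
    r=np.zeros(3) if rpy is None else (R.inv()*Ro.from_euler('xyz',rpy,degrees=True)).as_rotvec()/(np.pi/2)
    print('d',d.round(3),'r',r.round(3))
E
python3 - <<'E'
from h import *
print(ctrl.get_obs())
for n in('scene','top'):
    s=snap(n,n+'0'); cv2.imwrite(f'pics/{n}0b.png',cv2.resize(s['color'][:,:,::-1],(800,600),interpolation=cv2.INTER_CUBIC)); print(n,-s['R'].T@s['t'],s['R'],s['intrinsics'])
E
```

```text
{'clock': 0.0, 'joint_pos': array([-5.16752578e+01,  2.05901924e+01,  6.35181003e-01, -2.04678073e-02,
       -7.01337732e+01, -1.65089726e+01]), 'qvel': array([-0.00692469, -0.08495319, -0.01399076, -0.0263379 ,  0.0266946 ,
       -0.03725644]), 'tau': array([ 3.79301548e-05, -5.82715273e+01,  2.93050021e+01,  6.99712828e+00,
        6.71576199e-03, -1.45477657e-04]), 'tool_pos': array([ 0.25069396, -0.62625505,  0.24764626]), 'orientation': array([ 1.79909407e+02, -6.78401374e-03, -1.58191195e+02]), 'force': array([ 0.50678429, -0.56659457, -0.41017955]), 'moment': array([-0.00666053,  0.02410734,  0.05257012]), 'gripper_force': 0.0, 'opening': 0.08782501567693966}
scene [0.95927859 0.41399225 0.90874875] [[-0.72774538  0.68563003 -0.01726604]
 [ 0.55670021  0.57581741 -0.59876472]
 [-0.40058899 -0.44536027 -0.80073884]] [[359.37595126   0.         248.56015187]
 [  0.         359.37595126 191.43744732]
 [  0.           0.           1.        ]]
top [ 0.46852841 -0.03428121  1.07743674] [[ 0.01395334 -0.99986    -0.00923495]
 [-0.99401374 -0.01286968 -0.10849451]
 [ 0.10836047  0.01069353 -0.99405415]] [[347.58430785   0.         255.23749451]
 [  0.         347.58430785 191.6343234 ]
 [  0.           0.           1.        ]]
```

View pics/scene0b.png

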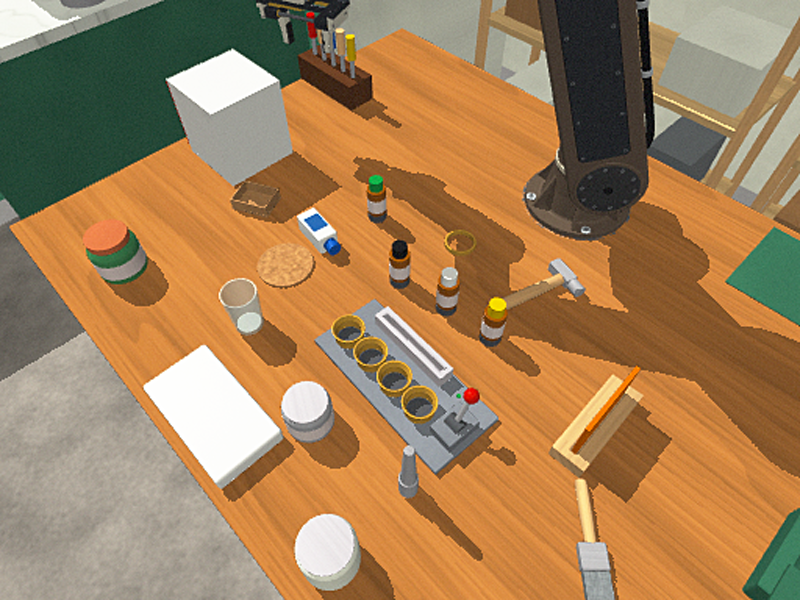

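View pics/top0b.png

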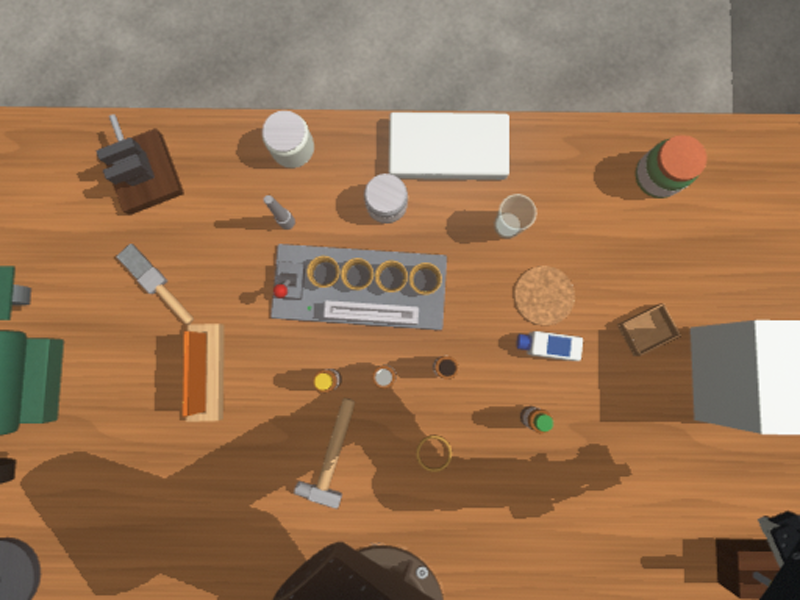

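The scene view shows four bottles: green (375,185), black (399,250), white (449,275) and yellow (496,307). The rinse bottle lies at (318,230), the mat at (286,265), the warmer around (405,385) and the guard at (610,405). The top view shows the same set, with the lever ball at (281,291). I'll enlarge both.

Run:
```python
from h import *
def crop(f,x0,y0,x1,y1,k,o):
    im=cv2.imread(f'pics/{f}.png')[y0:y1,x0:x1]; cv2.imwrite(f'pics/{o}.png',cv2.resize(im,None,fx=k,fy=k,interpolation=cv2.INTER_CUBIC))
crop('top0',100,140,400,290,2.66666,'t1')   # 800x400
crop('scene0',140,100,420,310,2.85714,'s1') # 800x600
```

```text
(no output)
```

View pics/t1.png

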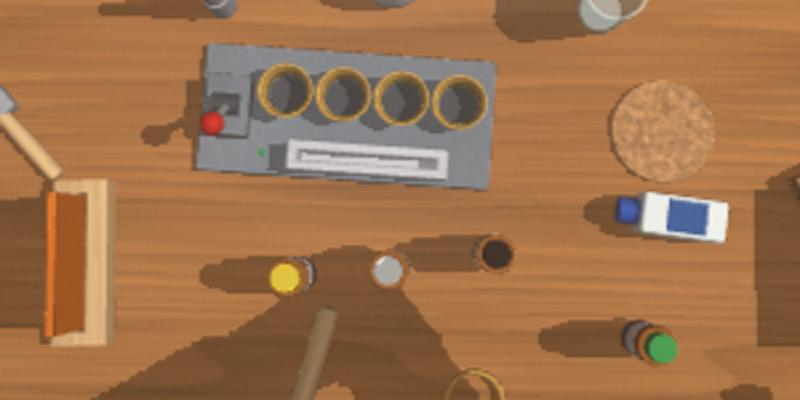

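View pics/s1.png

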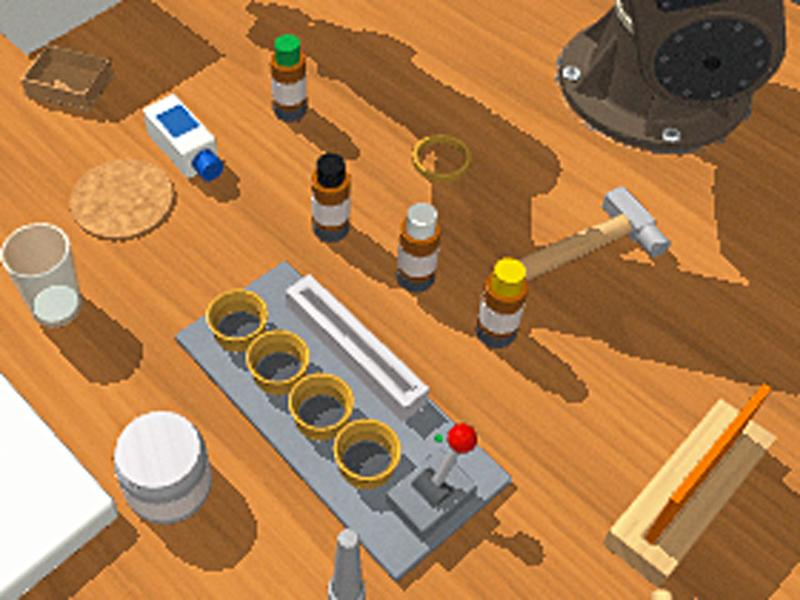

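```bash
cat >> h.py <<'E'
def T(u,v): k=8/3; return (100+(u+.5)/k-.5,140+(v+.5)/k-.5)
def S(u,v): k=2.85714; return (140+(u+.5)/k-.5,100+(v+.5)/k-.5)
E
python3 - <<'E'
from h import *
np.set_printoptions(precision=4,suppress=True)
P={'r0':((460,102),(237,315),.042),'r1':((402,99),(277,357),.042),'r2':((343,95),(321,405),.042),'r3':((286,91),(367,451),.042),
'yel':((285,278),(511,267),.11),'whi':((389,271),(422,212),.11),'bla':((497,254),(331,163),.11),'gre':((662,348),(288,43),.11),
'ball':((212,123),(462,438),.08),'mat':((662,130),(122,199),.005),'rcap':((617,210),(220,168),.023),
'rA':((645,193),(146,125),.046),'rB':((640,236),(187,173),.046),'rC':((727,202),(178,97),.046),
'g1':((51,193),(677,501),.113),'g2':((46,334),(769,388),.113),
'hA':((53,180),(609,533),.03),'hB':((113,180),(667,578),.03),'hC':((104,344),(776,437),.03),'hD':((47,344),(722,401),.03),
'sA':((290,141),(427,388),.042),'sB':((288,167),(405,402),.042),'sC':((447,178),(289,290),.042),'sD':((448,151),(313,277),.042)}
for k,(a,b,z) in P.items():
    X,e=tri('top0',T(*a),'scene0',S(*b)); print(k,'tri',X,'gap %.4f'%e,'top@z',atz('top0',*T(*a),z)[:2],'sc@z',atz('scene0',*S(*b),z)[:2])
E
```

```text
r0 tri [ 0.6242 -0.0738  0.038 ] gap 0.0003 top@z [ 0.6235 -0.0736] sc@z [ 0.6258 -0.0717]
r1 tri [ 0.6274 -0.0085  0.0366] gap 0.0015 top@z [ 0.6261 -0.0081] sc@z [ 0.63   -0.0064]
r2 tri [0.6317 0.0591 0.0327] gap 0.0012 top@z [0.6298 0.0587] sc@z [0.6356 0.0624]
r3 tri [0.635  0.1244 0.0341] gap 0.0005 top@z [0.6336 0.1234] sc@z [0.6381 0.1268]
yel tri [0.4269 0.1084 0.1122] gap 0.0010 top@z [0.4271 0.1084] sc@z [0.4251 0.1079]
whi tri [0.4358 0.001  0.1092] gap 0.0001 top@z [0.4358 0.0009] sc@z [0.4362 0.0014]
bla tri [ 0.4549 -0.1108  0.1088] gap 0.0003 top@z [ 0.4549 -0.1106] sc@z [ 0.4558 -0.1101]
gre tri [ 0.3618 -0.2795  0.1098] gap 0.0003 top@z [ 0.3619 -0.2796] sc@z [ 0.3618 -0.2792]
ball tri [0.5894 0.1933 0.0961] gap 0.0001 top@z [0.5914 0.1971] sc@z [0.5821 0.1889]
mat tri [ 0.5998 -0.3113 -0.0002] gap 0.0001 top@z [ 0.5991 -0.3099] sc@z [ 0.6019 -0.3072]
rcap tri [ 0.5029 -0.25    0.0279] gap 0.0057 top@z [ 0.505  -0.2531] sc@z [ 0.4986 -0.2513]
rA tri [ 0.5385 -0.2838  0.0953] gap 0.0468 top@z [ 0.5235 -0.2795] sc@z [ 0.5291 -0.3461]
rB tri [ 0.4896 -0.3054 -0.0384] g
[... 307 characters left out ...]
 0.3517]
hA tri [0.5418 0.3484 0.0801] gap 0.0457 top@z [0.53   0.3871] sc@z [0.5354 0.3278]
hB tri [ 0.5203  0.3634 -0.0312] gap 0.0541 top@z [0.5309 0.3188] sc@z [0.5322 0.3869]
hC tri [ 0.3293  0.3579 -0.0193] gap 0.0475 top@z [0.3481 0.3198] sc@z [0.3461 0.3784]
hD tri [0.3682 0.3426 0.0847] gap 0.0449 top@z [0.3472 0.3835] sc@z [0.3496 0.3219]
sA tri [0.5678 0.121  0.0676] gap 0.0197 top@z [0.5768 0.1172] sc@z [0.5492 0.1197]
sB tri [0.5567 0.1145 0.0167] gap 0.0214 top@z [0.5474 0.1186] sc@z [0.5755 0.1156]
sC tri [ 0.5463 -0.0673  0.0114] gap 0.0193 top@z [ 0.5375 -0.0598] sc@z [ 0.5667 -0.0578]
sD tri [ 0.5569 -0.0503  0.0655] gap 0.0259 top@z [ 0.5678 -0.0606] sc@z [ 0.5375 -0.0527]
```

The two views agree to within a few mm on bottle caps, rings and guard, with heights near the text's. Next I fit the warmer pose to all its picked points and start turning the tool.

```bash
cat > fit.py <<'E'
from h import *
from scipy.optimize import least_squares
L=[];
def add(loc,t,s): L.append((loc,t,s))
for i,(t,s) in enumerate([((460,102),(237,315)),((402,99),(277,357)),((343,95),(321,405)),((286,91),(367,451))]): add((0,-.099+.066*i,.042),t,s)
add((-.056,.09,.042),(290,141),(405,402)); add((-.088,.09,.042),(288,167),(427,388)); add((-.088,-.09,.042),(447,178),(313,277)); add((-.056,-.09,.042),(448,151),(289,290))
add((.055,.2,.012),(207,43),(398,581)); add((.055,-.14,.012),(496,62),(178,338)); add((-.095,-.14,.012),(489,189),(286,262)); add((-.095,.2,.012),(196,168),(512,479))
def res(p):
    R=Ro.from_euler('z',p[2]).as_matrix(); r=[]
    for l,t,s in L:
        X=R@np.array(l)+[p[0],p[1],0]
        r+= list(proj('top0',X)-T(*t))+list(proj('scene0',X)-S(*s))
    return np.array(r)
q=least_squares(res,[.63,.026,-.05],loss='soft_l1',x_scale=.01); p=q.x
print('warmer',p[:2].round(4),np.degrees(p[2]).round(2)); print(res(p).reshape(-1,4).round(1))
R=Ro.from_euler('z',p[2]).as_matrix()
for i in range(4): print('ring',i,(R@[0,-.099+.066*i,0])[:2]+p[:2])
print('slot',(R@[-.072,0,0])[:2]+p[:2])
E
python3 fit.py; python3 -m creep '[{"grip":0,"delta_pos":[0,0,0],"rotation":[0,0,-0.722]},{"grip":0,"delta_pos":[0,0,0],"rotation":[0,0,-0.722]},{"grip":0,"delta_pos":[0,0,0],"rotation":[0,0,-0.722]},{"grip":0,"delta_pos":[0,0,0],"rotation":[0,0,-0.722]},{"grip":0,"delta_pos":[0,0,0],"rotation":[0,0,-0.722]}]'
```

```text
warmer [0.6299 0.0262] -3.27
[[-0.3 -0.3  0.2 -0.5]
 [-0.4 -0.6  0.5 -0.5]
 [-0.1 -0.6  0.2 -1.6]
 [-0.6 -0.6  0.2 -1. ]
 [-0.7 -0.8  0.1  1.7]
 [-0.8  0.1  0.9 -0.1]
 [-0.4  0.2 -1.2 -1.3]
 [-0.  -0.4 -1.1 -0.1]
 [-0.1 -0.7 -0.4 -0.7]
 [ 0.1 -0.4 -1.5 -1.6]
 [-0.2  0.1 -0.2 -1.3]
 [-0.6  0.2  0.7 -0.7]]
ring 0 [ 0.62425675 -0.07260235]
ring 1 [ 0.62801859 -0.00670965]
ring 2 [0.63178044 0.05918306]
ring 3 [0.63554229 0.12507576]
slot [0.55801657 0.03034054]
clock: 0.6
tool_pos: [0.2507, -0.6264, 0.248]
orientation: [180.0, 0.0, -114.9]
force: [0.4, 0.3, 0.4]
opening: 0.0875
gripper_force: 0.0
```

```bash
python3 -m creep '[{"grip":0,"delta_pos":[0,0,0],"rotation":[0,0,-0.24]},{"grip":0,"delta_pos":[0,0,0],"rotation":[0,0,-0.24]},{"grip":0,"delta_pos":[0,0,0],"rotation":[0,0,-0.24]},{"grip":0,"delta_pos":[0,0,0],"rotation":[0,0,-0.24]}]'
for i in 1; do python3 -m creep '[{"grip":0,"delta_pos":[-1,-0.25,0],"rotation":[0,0,0]},{"grip":0,"delta_pos":[-1,-0.25,0],"rotation":[0,0,0]},{"grip":0,"delta_pos":[-1,-0.25,0],"rotation":[0,0,0]}]'; done
python3 -c "
from h import *
to([.362,-.2795,.248],[180,0,-93.3])"
```

```text
clock: 1.0
tool_pos: [0.2507, -0.6264, 0.2481]
orientation: [180.0, 0.0, -93.6]
force: [0.9, -0.1, -0.4]
opening: 0.0877
gripper_force: 0.0
clock: 1.3
tool_pos: [0.2828, -0.5245, 0.2488]
orientation: [-180.0, 0.1, -93.6]
force: [0.2, -0.9, 0.7]
opening: 0.0876
gripper_force: 0.0
d [-2.495 -0.635  0.011] r [-0.     0.001 -0.004]
```

```bash
python3 -m creep '[{"grip":0,"delta_pos":[-1,-0.25,0],"rotation":[0,0,0]},{"grip":0,"delta_pos":[-1,-0.25,0],"rotation":[0,0,0]},{"grip":0,"delta_pos":[-1,-0.25,0],"rotation":[0,0,0]}]'
python3 -m creep '[{"grip":0,"delta_pos":[-1,-0.25,0],"rotation":[0,0,0]},{"grip":0,"delta_pos":[-1,-0.25,0],"rotation":[0,0,0]},{"grip":0,"delta_pos":[-1,-0.25,0],"rotation":[0,0,0]}]'
python3 -m creep '[{"grip":0,"delta_pos":[-0.495,-0.135,0],"rotation":[0,0,0]},{"grip":0,"delta_pos":[-0.495,-0.135,0],"rotation":[0,0,0]},{"grip":0,"delta_pos":[-0.495,-0.135,0],"rotation":[0,0,0]}]'
cat > caps.py <<'E'
from h import *
import sys
# cap colour centroid near expected place in both views
def caps(tag,exp):
    snap('top','t'+tag); snap('scene','s'+tag); out={}
    for n,(x,y,h,lo,hi) in exp.items():
        c=[]
        for f in('t'+tag,'s'+tag):
            im=cv2.cvtColor(cv2.imread(f'pics/{f}.png'),cv2.COLOR_BGR2HSV); m=cv2.inRange(im,np.array(lo),np.array(hi))
            u,v=proj(f,[x,y,.1]); w=np.zeros_like(m); cv2.circle(w,(int(u),int(v)),35,255,-1); m&=w
            k,lab,st,ce=cv2.connectedComponentsWithStats(m)
            if k<2: c.append(None); continue
            j=1+np.argmax(st[1:,4]); c.append((ce[j],st[j,4]))
        if None in c: print(n,'hidden',c); continue
        X,e=tri('t'+tag,c[0][0],'s'+tag,c[1][0]); print(n,X.round(4),'gap',round(e,4),'areas',c[0][1],c[1][1])
E
cat > look.py <<'E'
from caps import *
P={'green':(.362,-.2795,0,(50,100,60),(75,255,255)),'yellow':(.427,.108,0,(24,150,120),(34,255,255)),'black':(.455,-.11,0,(0,0,0),(179,255,35)),'white':(.436,.001,0,(0,0,140),(179,40,255))}
caps(sys.argv[1],{k:P[k] for k in (sys.argv[2:] or P)})
E
python3 look.py 1
python3 - <<'E'
from h import *
s=np.load('pics/top0.npz')
for f in('top0','scene0'): pass
to([.362,-.2795,.081],[180,0,-93.3])
E
```

```text
clock: 1.6
tool_pos: [0.3141, -0.4265, 0.249]
orientation: [-179.9, 0.0, -93.6]
force: [-0.0, -0.4, -0.0]
opening: 0.0877
gripper_force: 0.0
clock: 1.9
tool_pos: [0.3456, -0.3286, 0.2489]
orientation: [-179.9, 0.0, -93.5]
force: [0.9, -0.3, 0.7]
opening: 0.0878
gripper_force: 0.0
clock: 2.2
tool_pos: [0.3617, -0.2829, 0.2488]
orientation: [-180.0, -0.0, -93.5]
force: [0.1, -0.2, 0.5]
opening: 0.0879
gripper_force: 0.0
green hidden [None, (array([240.2195122, 117.       ]), np.int32(82))]
yellow [0.4275 0.1101 0.098 ] gap 0.0018 areas 78 119
black hidden [None, (array([255.28378378, 159.62162162]), np.int32(74))]
white [0.4364 0.0023 0.0977] gap 0.0003 areas 88 105
d [-0.045 -0.006  1.676] r [ 0.    -0.    -0.004]
```

```bash
python3 -m creep '[{"grip":0,"delta_pos":[-0.045,0,0.5],"rotation":[0,0,0]},{"grip":0,"delta_pos":[-0.045,0,0.9],"rotation":[0,0,0]},{"grip":0,"delta_pos":[-0.045,0,0.9],"rotation":[0,0,0]}]'
python3 -m creep '[{"grip":0,"delta_pos":[0,0,0.4],"rotation":[0,0,0]},{"grip":0,"delta_pos":[0,0,0.77],"rotation":[0,0,0]},{"grip":0,"delta_pos":[0,0,0.77],"rotation":[0,0,0]},{"grip":0,"delta_pos":[0,0,0.77],"rotation":[0,0,0]}]'
python3 -m creep '[{"grip":1,"delta_pos":[0,0,0],"rotation":[0,0,0]},{"grip":1,"delta_pos":[0,0,0],"rotation":[0,0,0]},{"grip":1,"delta_pos":[0,0,0],"rotation":[0,0,0]},{"grip":1,"delta_pos":[0,0,0],"rotation":[0,0,0]},{"grip":1,"delta_pos":[0,0,0],"rotation":[0,0,0]}]'
python3 -m creep '[{"grip":1,"delta_pos":[0,0,0],"rotation":[0,0,0]},{"grip":1,"delta_pos":[0,0,-0.4],"rotation":[0,0,0]},{"grip":1,"delta_pos":[0,0,-0.8],"rotation":[0,0,0]},{"grip":1,"delta_pos":[0,0,-0.8],"rotation":[0,0,0]}]'
python3 -c "
from h import *
to([.6243,-.0726,.16],[180,0,-93.3])"
```

```text
clock: 2.6
tool_pos: [0.3576, -0.2787, 0.1542]
orientation: [179.5, 0.2, -93.8]
force: [-0.5, 0.6, -0.2]
opening: 0.0875
gripper_force: 0.0
clock: 3.0
tool_pos: [0.3621, -0.2799, 0.083]
orientation: [180.0, -0.0, -93.6]
force: [0.8, -0.7, 0.9]
opening: 0.0879
gripper_force: 0.0
clock: 3.5
tool_pos: [0.3617, -0.2789, 0.082]
orientation: [-180.0, -0.0, -93.6]
force: [-0.5, 0.7, 0.5]
opening: 0.0534
gripper_force: 0.0
clock: 3.9
tool_pos: [0.3642, -0.28, 0.1662]
orientation: [-179.6, -0.2, -93.5]
force: [2.0, -0.1, -2.3]
opening: 0.0414
gripper_force: 29.9
d [-2.231 -2.467  0.075] r [-0.005 -0.002 -0.003]
```

```bash
for i in 1; do python3 -m creep '[{"grip":1,"delta_pos":[-0.75,-0.83,0.02],"rotation":[0,0,0]},{"grip":1,"delta_pos":[-0.75,-0.83,0.02],"rotation":[0,0,0]},{"grip":1,"delta_pos":[-0.75,-0.83,0.02],"rotation":[0,0,0]}]'; done
python3 -m creep '[{"grip":1,"delta_pos":[-0.75,-0.83,0.02],"rotation":[0,0,0]},{"grip":1,"delta_pos":[-0.75,-0.83,0.02],"rotation":[0,0,0]},{"grip":1,"delta_pos":[-0.75,-0.83,0.02],"rotation":[0,0,0]}]'
python3 -m creep '[{"grip":1,"delta_pos":[-0.73,-0.81,0.02],"rotation":[0,0,0]},{"grip":1,"delta_pos":[-0.73,-0.81,0.02],"rotation":[0,0,0]},{"grip":1,"delta_pos":[-0.73,-0.81,0.02],"rotation":[0,0,0]},{"grip":1,"delta_pos":[-0.73,-0.81,0.02],"rotation":[0,0,0]}]'
python3 -c "
from h import *
for n in('top','scene'):snap(n,n+'2')
a=[]
for n in('top','scene'):
    im=cv2.imread('pics/%s2.png'%n); u,v=proj(n+'2',[.624,-.073,.12]); u,v=int(u),int(v)
    a.append(cv2.resize(im[v-45:v+75,u-50:u+50],(400,480),interpolation=cv2.INTER_CUBIC))
cv2.imwrite('pics/c2.png',np.hstack(a))
to([.6243,-.0726,.1],[180,0,-93.3])"
```

```text
clock: 4.2
tool_pos: [0.452, -0.2073, 0.1591]
orientation: [-179.9, 0.0, -93.5]
force: [0.0, -0.1, -2.6]
opening: 0.0411
gripper_force: 29.9
clock: 4.5
tool_pos: [0.5397, -0.1372, 0.1565]
orientation: [-180.0, -0.0, -93.5]
force: [-0.2, 1.1, -1.8]
opening: 0.0411
gripper_force: 29.9
clock: 4.9
tool_pos: [0.6223, -0.0708, 0.1537]
orientation: [179.9, -0.0, -93.5]
force: [-1.0, 0.1, -2.2]
opening: 0.0415
gripper_force: 29.9
d [ 0.002 -0.037  0.544] r [ 0.002 -0.    -0.003]
```

View pics/c2.png

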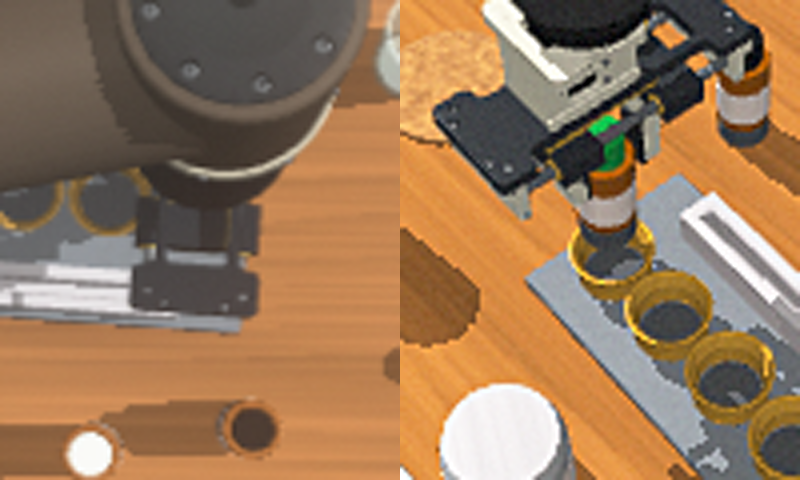

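The green bottle hangs upright, its foot at (608,232) right over ring 0's mouth at (612,252). I lower it while watching the force.

```bash
python3 -m creep '[{"grip":1,"delta_pos":[0,-0.025,0.2],"rotation":[0,0,0]},{"grip":1,"delta_pos":[0,-0.025,0.35],"rotation":[0,0,0]},{"grip":1,"delta_pos":[0,-0.025,0.5],"rotation":[0,0,0]},{"grip":1,"delta_pos":[0,-0.025,0.5],"rotation":[0,0,0]}]'
python3 -m creep '[{"grip":1,"delta_pos":[0,0,0.04],"rotation":[0,0,0]},{"grip":1,"delta_pos":[0,0,0.04],"rotation":[0,0,0]}]'
python3 -m creep '[{"grip":1,"delta_pos":[0,0,0.03],"rotation":[0,0,0]},{"grip":1,"delta_pos":[0,0,0.03],"rotation":[0,0,0]}]'
```

```text
clock: 5.4
tool_pos: [0.6224, -0.0729, 0.1039]
orientation: [179.8, 0.0, -93.7]
force: [1.1, 1.9, -2.5]
opening: 0.0414
gripper_force: 30.0
clock: 5.6
tool_pos: [0.6242, -0.0726, 0.1021]
orientation: [-180.0, -0.0, -93.6]
force: [-0.5, 1.2, -2.7]
opening: 0.0412
gripper_force: 29.9
clock: 5.8
tool_pos: [0.6253, -0.073, 0.1013]
orientation: [-179.9, -0.1, -93.6]
force: [-3.4, -1.8, 11.3]
opening: 0.0413
gripper_force: 30.0
```

Contact is at z 0.101, which fits seating after a small slip when I lifted before the grip was firm. I release, rise and check the cap height.

```bash
python3 -m creep '[{"grip":0,"delta_pos":[0,0,-0.01],"rotation":[0,0,0]},{"grip":0,"delta_pos":[0,0,-0.01],"rotation":[0,0,0]},{"grip":0,"delta_pos":[0,0,-0.01],"rotation":[0,0,0]},{"grip":0,"delta_pos":[0,0,-0.01],"rotation":[0,0,0]}]'
python3 -m creep '[{"grip":0,"delta_pos":[0,0,-0.5],"rotation":[0,0,0]},{"grip":0,"delta_pos":[0,0,-0.95],"rotation":[0,0,0]},{"grip":0,"delta_pos":[0,0,-0.95],"rotation":[0,0,0]}]'
python3 -m creep '[{"grip":0,"delta_pos":[0,0.5,-0.4],"rotation":[0,0,0]},{"grip":0,"delta_pos":[0,1,-0.4],"rotation":[0,0,0]},{"grip":0,"delta_pos":[0,1,-0.4],"rotation":[0,0,0]}]'
python3 -m creep '[{"grip":0,"delta_pos":[0,0.5,0],"rotation":[0,0,0]},{"grip":0,"delta_pos":[0.1,0.7,0],"rotation":[0,0,0]},{"grip":0,"delta_pos":[0.3,0.7,0],"rotation":[0,0,0]}]'
sed -i "s/'green':(.362,-.2795/'green':(.6243,-.0726/" look.py; python3 look.py 3
python3 -c "
from h import *
to([.4549,-.1108,.2],[180,0,-93.3])"
```

```text
clock: 6.2
tool_pos: [0.6245, -0.0721, 0.0995]
orientation: [180.0, 0.0, -93.6]
force: [-0.0, -1.0, -0.3]
opening: 0.0678
gripper_force: 0.0
clock: 6.5
tool_pos: [0.6281, -0.0721, 0.2016]
orientation: [-179.4, 0.0, -93.5]
force: [-0.5, -0.2, -0.5]
opening: 0.0866
gripper_force: 0.0
clock: 6.8
tool_pos: [0.5214, -0.0658, 0.2356]
orientation: [-180.0, 0.1, -93.6]
force: [0.0, -0.3, 0.5]
opening: 0.0876
gripper_force: 0.0
clock: 7.1
tool_pos: [0.4506, -0.0909, 0.235]
orientation: [-179.9, 0.1, -93.5]
force: [1.4, -0.2, 0.5]
opening: 0.0873
gripper_force: 0.0
green [ 0.6255 -0.0752  0.1102] gap 0.0002 areas 85 118
yellow hidden [None, (array([317.66371681, 196.66371681]), np.int32(113))]
black hidden [None, (array([255.21538462, 159.81538462]), np.int32(65))]
white [0.5091 0.025  0.1848] gap 0.054 areas 5 105
d [ 0.184 -0.037  0.35 ] r [-0.001  0.    -0.004]
```

Green reads a cap-centroid height of 0.110, 12 mm above the bench bottles, so it is seated. Next is the black bottle.

```bash
python3 -m creep '[{"grip":0,"delta_pos":[0.18,-0.04,0.3],"rotation":[0,0,0]},{"grip":0,"delta_pos":[0.18,-0.04,0.7],"rotation":[0,0,0]},{"grip":0,"delta_pos":[0.18,-0.04,0.7],"rotation":[0,0,0]}]'
python3 -m creep '[{"grip":0,"delta_pos":[0,0,0.4],"rotation":[0,0,0]},{"grip":0,"delta_pos":[0,0,0.82],"rotation":[0,0,0]},{"grip":0,"delta_pos":[0,0,0.84],"rotation":[0,0,0]},{"grip":0,"delta_pos":[0,0,0.84],"rotation":[0,0,0]}]'
python3 -m creep '[{"grip":1,"delta_pos":[0,0,0],"rotation":[0,0,0]},{"grip":1,"delta_pos":[0,0,0],"rotation":[0,0,0]},{"grip":1,"delta_pos":[0,0,0],"rotation":[0,0,0]},{"grip":1,"delta_pos":[0,0,0],"rotation":[0,0,0]},{"grip":1,"delta_pos":[0,0,0],"rotation":[0,0,0]}]'
python3 -m creep '[{"grip":1,"delta_pos":[0,0,0],"rotation":[0,0,0]},{"grip":1,"delta_pos":[0,0,0],"rotation":[0,0,0]},{"grip":1,"delta_pos":[0,0,0],"rotation":[0,0,0]},{"grip":1,"delta_pos":[0,0,0],"rotation":[0,0,0]}]'
python3 -m creep '[{"grip":1,"delta_pos":[0,0,-0.3],"rotation":[0,0,0]},{"grip":1,"delta_pos":[0,0,-0.75],"rotation":[0,0,0]},{"grip":1,"delta_pos":[0,0,-0.75],"rotation":[0,0,0]}]'
python3 -c "
from h import *
to([.628,-.0067,.155],[180,0,-93.3])"
```

```text
clock: 7.5
tool_pos: [0.4528, -0.1097, 0.1603]
orientation: [179.5, -0.0, -93.7]
force: [-0.6, -0.2, 0.2]
opening: 0.0874
gripper_force: 0.0
clock: 7.9
tool_pos: [0.4564, -0.1094, 0.0815]
orientation: [179.9, -0.1, -93.6]
force: [0.9, -0.2, 1.2]
opening: 0.0878
gripper_force: 0.0
clock: 8.4
tool_pos: [0.456, -0.1095, 0.0811]
orientation: [-180.0, 0.0, -93.6]
force: [-0.1, -0.1, -0.2]
opening: 0.0535
gripper_force: 0.0
clock: 8.8
tool_pos: [0.4558, -0.1095, 0.0806]
orientation: [180.0, -0.0, -93.6]
force: [-1.7, 0.5, 3.6]
opening: 0.0414
gripper_force: 30.0
clock: 9.1
tool_pos: [0.4591, -0.1094, 0.1604]
orientation: [-179.5, 0.0, -93.5]
force: [0.9, 0.4, -1.8]
opening: 0.0414
gripper_force: 30.0
d [-1.13  -1.622  0.069] r [-0.005  0.    -0.003]
```

```bash
python3 -m creep '[{"grip":1,"delta_pos":[-0.5,-0.4,0],"rotation":[0,0,0]},{"grip":1,"delta_pos":[-0.7,-0.8,0],"rotation":[0,0,0]},{"grip":1,"delta_pos":[-0.7,-0.8,0],"rotation":[0,0,0]}]'
python3 -m creep '[{"grip":1,"delta_pos":[-0.35,-0.5,0],"rotation":[0,0,0]},{"grip":1,"delta_pos":[-0.43,-0.8,0],"rotation":[0,0,0]},{"grip":1,"delta_pos":[-0.43,-0.8,0],"rotation":[0,0,0]},{"grip":1,"delta_pos":[-0.43,-0.8,0],"rotation":[0,0,0]}]'
python3 -c "
from h import *
to([.628,-.0067,.096],[180,0,-93.3])"
```

```text
clock: 9.4
tool_pos: [0.5443, -0.0423, 0.1552]
orientation: [-179.9, 0.0, -93.5]
force: [-1.3, -0.4, -1.2]
opening: 0.0415
gripper_force: 30.0
clock: 9.8
tool_pos: [0.6224, -0.0066, 0.1537]
orientation: [179.8, -0.0, -93.6]
force: [0.1, 0.4, -1.5]
opening: 0.0417
gripper_force: 30.0
d [-0.002 -0.057  0.577] r [ 0.002 -0.    -0.003]
```

```bash
python3 -m creep '[{"grip":1,"delta_pos":[0,-0.045,0.2],"rotation":[0,0,0]},{"grip":1,"delta_pos":[0,-0.045,0.35],"rotation":[0,0,0]},{"grip":1,"delta_pos":[0,-0.045,0.5],"rotation":[0,0,0]},{"grip":1,"delta_pos":[0,-0.045,0.55],"rotation":[0,0,0]},{"grip":1,"delta_pos":[0,-0.045,0.55],"rotation":[0,0,0]}]'
python3 -m creep '[{"grip":1,"delta_pos":[0,0,0.04],"rotation":[0,0,0]},{"grip":1,"delta_pos":[0,0,0.06],"rotation":[0,0,0]},{"grip":1,"delta_pos":[0,0,0.06],"rotation":[0,0,0]}]'
```

```text
clock: 10.3
tool_pos: [0.6271, -0.0071, 0.1003]
orientation: [-180.0, 0.0, -93.6]
force: [3.6, 1.3, -3.8]
opening: 0.0415
gripper_force: 29.8
clock: 10.6
tool_pos: [0.6272, -0.0071, 0.0948]
orientation: [-180.0, 0.0, -93.6]
force: [2.3, 1.0, -1.9]
opening: 0.0419
gripper_force: 29.9
```

```bash
python3 -m creep '[{"grip":1,"delta_pos":[0,0,0.025],"rotation":[0,0,0]},{"grip":1,"delta_pos":[0,0,0.025],"rotation":[0,0,0]}]'
python3 -m creep '[{"grip":0,"delta_pos":[0,0,0],"rotation":[0,0,0]},{"grip":0,"delta_pos":[0,0,0],"rotation":[0,0,0]},{"grip":0,"delta_pos":[0,0,0],"rotation":[0,0,0]},{"grip":0,"delta_pos":[0,0,0],"rotation":[0,0,0]}]'
python3 -m creep '[{"grip":0,"delta_pos":[0,0,-0.5],"rotation":[0,0,0]},{"grip":0,"delta_pos":[0,0,-0.95],"rotation":[0,0,0]},{"grip":0,"delta_pos":[0,0,-0.95],"rotation":[0,0,0]}]'
python3 -m creep '[{"grip":0,"delta_pos":[0,0.5,-0.4],"rotation":[0,0,0]},{"grip":0,"delta_pos":[0,1,-0.4],"rotation":[0,0,0]},{"grip":0,"delta_pos":[0,1,-0.4],"rotation":[0,0,0]}]'
python3 -m creep '[{"grip":0,"delta_pos":[0,0.5,0],"rotation":[0,0,0]},{"grip":0,"delta_pos":[0,0.85,0],"rotation":[0,0,0]},{"grip":0,"delta_pos":[0,0.85,0],"rotation":[0,0,0]}]'
sed -i "s/'black':(.455,-.11/'black':(.628,-.0067/" look.py; python3 look.py 4
python3 -c "
from h import *
to([.436,.001,.081],[180,0,-93.3])"
```

```text
clock: 10.8
tool_pos: [0.6272, -0.0071, 0.0923]
orientation: [-180.0, 0.0, -93.6]
force: [2.9, 1.3, 1.5]
opening: 0.0415
gripper_force: 29.9
clock: 11.2
tool_pos: [0.6266, -0.0073, 0.0918]
orientation: [179.9, -0.0, -93.6]
force: [-0.1, -0.2, -0.1]
opening: 0.068
gripper_force: 0.0
clock: 11.5
tool_pos: [0.6305, -0.0069, 0.1942]
orientation: [-179.4, 0.1, -93.5]
force: [0.3, -0.2, 0.5]
opening: 0.0867
gripper_force: 0.0
clock: 11.8
tool_pos: [0.5238, -0.0011, 0.2282]
orientation: [-180.0, 0.1, -93.6]
force: [0.5, 1.1, 0.4]
opening: 0.0877
gripper_force: 0.0
clock: 12.1
tool_pos: [0.4387, 0.004, 0.2273]
orientation: [180.0, 0.1, -93.6]
force: [0.8, 0.8, -0.7]
opening: 0.0879
gripper_force: 0.0
green [ 0.6254 -0.0752  0.1104] gap 0.0004 areas 86 117
yellow hidden [None, (array([317.63333333, 196.525     ]), np.int32(120))]
black hidden [None, (array([237.01428571, 211.11428571]), np.int32(70))]
white [ 0.4689 -0.0053  0.1233] gap 0.0519 areas 40 105
d [0.041 0.062 1.467] r [-0.001  0.    -0.003]
```

```bash
python3 - <<'E'
import cv2
for a,b in(('s1','s4'),):
    A,B=[cv2.imread(f'pics/{x}.png')[150:260,270:340].astype(int) for x in(a,b)]
    d=abs(A-B).max(2)>40; print('changed px near white/yellow',d.sum())
E
python3 -m creep '[{"grip":0,"delta_pos":[-0.0,0.03,0.3],"rotation":[0,0,0]},{"grip":0,"delta_pos":[0.02,0.03,0.7],"rotation":[0,0,0]},{"grip":0,"delta_pos":[0.02,0.03,0.7],"rotation":[0,0,0]}]'
```

```text
changed px near white/yellow 1892
clock: 12.5
tool_pos: [0.437, 0.0017, 0.1531]
orientation: [179.6, -0.2, -93.7]
force: [-1.0, 0.6, 0.0]
opening: 0.0877
gripper_force: 0.0
```

Run:
```python
from h import *
for f in('s1','s4'):
    m=cv2.inRange(cv2.cvtColor(cv2.imread(f'pics/{f}.png'),cv2.COLOR_BGR2HSV),(0,0,140),(179,40,255)); w=np.zeros_like(m); u,v=proj(f,[.436,.001,.1]);cv2.circle(w,(int(u),int(v)),14,255,-1); m&=w
    k,l,st,ce=cv2.connectedComponentsWithStats(m); print(f,(int(u),int(v)),ce[1:].round(1),st[1:,4])
to([.436,.001,.081],[180,0,-93.3])
```

```text
s1 (287, 175) [[287.2 176.8]
 [293.  187. ]] [105   1]
s4 (287, 175) [[287.2 176.8]
 [280.  187. ]] [105   1]
d [0.005 0.004 0.721] r [ 0.005 -0.002 -0.004]
```

White hasn't moved, so I grasp it.

```bash
python3 -m creep '[{"grip":0,"delta_pos":[0,0,0.4],"rotation":[0,0,0]},{"grip":0,"delta_pos":[0,0,0.72],"rotation":[0,0,0]},{"grip":0,"delta_pos":[0,0,0.74],"rotation":[0,0,0]},{"grip":0.6,"delta_pos":[0,0,0.74],"rotation":[0,0,0]}]'
python3 -m creep '[{"grip":1,"delta_pos":[0,0,0],"rotation":[0,0,0]},{"grip":1,"delta_pos":[0,0,0],"rotation":[0,0,0]},{"grip":1,"delta_pos":[0,0,0],"rotation":[0,0,0]},{"grip":1,"delta_pos":[0,0,0],"rotation":[0,0,0]},{"grip":1,"delta_pos":[0,0,0],"rotation":[0,0,0]}]'
python3 -m creep '[{"grip":1,"delta_pos":[0,0,0],"rotation":[0,0,0]},{"grip":1,"delta_pos":[0,0,0],"rotation":[0,0,0]},{"grip":1,"delta_pos":[0,0,0],"rotation":[0,0,0]},{"grip":1,"delta_pos":[0,0,0],"rotation":[0,0,0]}]'
python3 -m creep '[{"grip":1,"delta_pos":[0,0,-0.3],"rotation":[0,0,0]},{"grip":1,"delta_pos":[0,0,-0.75],"rotation":[0,0,0]},{"grip":1,"delta_pos":[0,0,-0.75],"rotation":[0,0,0]}]'
python3 -c "
from h import *
to([.6318,.0592,.155],[180,0,-93.3])"
```

```text
clock: 12.9
tool_pos: [0.4403, 0.0028, 0.0839]
orientation: [180.0, -0.1, -93.6]
force: [0.1, 0.5, 1.3]
opening: 0.0838
gripper_force: 0.0
clock: 13.4
tool_pos: [0.4395, 0.0028, 0.0835]
orientation: [-180.0, 0.0, -93.6]
force: [-1.4, 0.1, 1.7]
opening: 0.0455
gripper_force: 0.4
clock: 13.8
tool_pos: [0.4394, 0.0027, 0.0832]
orientation: [-180.0, -0.0, -93.6]
force: [-2.0, 0.5, 5.1]
opening: 0.0415
gripper_force: 29.9
clock: 14.1
tool_pos: [0.4424, 0.0037, 0.1628]
orientation: [-179.5, 0.2, -93.5]
force: [0.5, -0.5, -1.3]
opening: 0.0415
gripper_force: 29.9
d [-0.671 -1.855  0.094] r [-0.005  0.002 -0.003]
```

```bash
python3 -m creep '[{"grip":1,"delta_pos":[-0.3,-0.4,0.05],"rotation":[0,0,0]},{"grip":1,"delta_pos":[-0.35,-0.9,0.08],"rotation":[0,0,0]},{"grip":1,"delta_pos":[-0.35,-0.93,0.08],"rotation":[0,0,0]}]'
python3 -m creep '[{"grip":1,"delta_pos":[-0.2,-0.5,0],"rotation":[0,0,0]},{"grip":1,"delta_pos":[-0.32,-0.95,0],"rotation":[0,0,0]},{"grip":1,"delta_pos":[-0.32,-0.95,0],"rotation":[0,0,0]},{"grip":1,"delta_pos":[-0.32,-0.95,0],"rotation":[0,0,0]}]'
python3 -c "
from h import *
to([.6318,.0592,.096],[180,0,-93.3])"
```

```text
clock: 14.4
tool_pos: [0.539, 0.0329, 0.1484]
orientation: [-180.0, -0.0, -93.6]
force: [-2.9, -0.5, -2.2]
opening: 0.042
gripper_force: 29.9
clock: 14.8
tool_pos: [0.6313, 0.0577, 0.1477]
orientation: [179.8, -0.1, -93.6]
force: [-0.7, 0.0, -1.2]
opening: 0.0414
gripper_force: 29.9
d [-0.016 -0.006  0.517] r [ 0.002 -0.001 -0.004]
```

```bash
python3 -m creep '[{"grip":1,"delta_pos":[-0.025,0,0.2],"rotation":[0,0,0]},{"grip":1,"delta_pos":[-0.025,0,0.35],"rotation":[0,0,0]},{"grip":1,"delta_pos":[-0.025,0,0.48],"rotation":[0,0,0]},{"grip":1,"delta_pos":[-0.025,0,0.48],"rotation":[0,0,0]},{"grip":1,"delta_pos":[-0.025,0,0.48],"rotation":[0,0,0]}]'
python3 -m creep '[{"grip":1,"delta_pos":[0,0,0.04],"rotation":[0,0,0]},{"grip":1,"delta_pos":[0,0,0.05],"rotation":[0,0,0]},{"grip":1,"delta_pos":[0,0,0.05],"rotation":[0,0,0]}]'
```

```text
clock: 15.3
tool_pos: [0.6314, 0.0602, 0.102]
orientation: [-179.9, 0.0, -93.6]
force: [3.9, -0.4, -3.9]
opening: 0.0413
gripper_force: 29.7
clock: 15.6
tool_pos: [0.6316, 0.0603, 0.0974]
orientation: [-180.0, 0.0, -93.6]
force: [4.1, -0.4, -0.7]
opening: 0.0417
gripper_force: 29.8
```

```bash
python3 -m creep '[{"grip":1,"delta_pos":[0,-0.01,0.02],"rotation":[0,0,0]},{"grip":1,"delta_pos":[0,-0.01,0.02],"rotation":[0,0,0]}]'
python3 -m creep '[{"grip":0,"delta_pos":[0,0,0],"rotation":[0,0,0]},{"grip":0,"delta_pos":[0,0,0],"rotation":[0,0,0]},{"grip":0,"delta_pos":[0,0,0],"rotation":[0,0,0]},{"grip":0,"delta_pos":[0,0,0],"rotation":[0,0,0]}]'
python3 -m creep '[{"grip":0,"delta_pos":[0,0,-0.5],"rotation":[0,0,0]},{"grip":0,"delta_pos":[0,0,-0.95],"rotation":[0,0,0]},{"grip":0,"delta_pos":[0,0,-0.95],"rotation":[0,0,0]}]'
python3 -m creep '[{"grip":0,"delta_pos":[0,0.5,-0.4],"rotation":[0,0,0]},{"grip":0,"delta_pos":[0,1,-0.4],"rotation":[0,0,0]},{"grip":0,"delta_pos":[0,1,-0.4],"rotation":[0,0,0]}]'
sed -i "s/'white':(.436,.001/'white':(.6318,.0592/" look.py; python3 look.py 5
python3 -c "
from h import *
to([.427,.1084,.081],[180,0,-93.3])"
```

```text
clock: 15.8
tool_pos: [0.6319, 0.0601, 0.095]
orientation: [179.9, -0.0, -93.6]
force: [0.5, 0.8, 2.9]
opening: 0.0416
gripper_force: 29.8
clock: 16.2
tool_pos: [0.6321, 0.0601, 0.0949]
orientation: [180.0, -0.0, -93.6]
force: [1.2, 0.9, -0.5]
opening: 0.0681
gripper_force: 0.0
clock: 16.5
tool_pos: [0.6358, 0.0608, 0.1973]
orientation: [-179.4, 0.2, -93.5]
force: [0.6, 0.9, 1.0]
opening: 0.0864
gripper_force: 0.0
clock: 16.8
tool_pos: [0.5293, 0.0663, 0.2313]
orientation: [-180.0, 0.1, -93.6]
force: [0.8, 0.1, 1.0]
opening: 0.0873
gripper_force: 0.0
green [ 0.6254 -0.0751  0.1103] gap 0.0002 areas 86 118
yellow [0.4205 0.1095 0.0917] gap 0.0081 areas 20 119
black hidden [None, (array([236.92753623, 210.95652174]), np.int32(69))]
white [0.5748 0.028  0.0668] gap 0.0049 areas 375 556
d [-0.35   1.068  1.502] r [-0.001  0.001 -0.003]
```

```bash
python3 -m creep '[{"grip":0,"delta_pos":[-0.35,0.5,0.1],"rotation":[0,0,0]},{"grip":0,"delta_pos":[-0.35,1,0.3],"rotation":[0,0,0]},{"grip":0,"delta_pos":[-0.35,1,0.6],"rotation":[0,0,0]},{"grip":0,"delta_pos":[-0.35,1,0.6],"rotation":[0,0,0]}]'
python3 -c "
from h import *
to([.427,.1084,.081],[180,0,-93.3])"
```

```text
clock: 17.3
tool_pos: [0.4319, 0.1068, 0.1669]
orientation: [179.7, -0.2, -93.6]
force: [-0.2, -0.1, 1.3]
opening: 0.0879
gripper_force: 0.0
d [-0.016  0.045  0.859] r [ 0.003 -0.002 -0.003]
```

```bash
python3 -m creep '[{"grip":0,"delta_pos":[-0.02,0.07,0.3],"rotation":[0,0,0]},{"grip":0,"delta_pos":[-0.02,0.07,0.7],"rotation":[0,0,0]},{"grip":0,"delta_pos":[-0.02,0.07,0.9],"rotation":[0,0,0]},{"grip":0,"delta_pos":[-0.02,0.07,0.9],"rotation":[0,0,0]}]'
python3 -m creep '[{"grip":1,"delta_pos":[0,0,0],"rotation":[0,0,0]},{"grip":1,"delta_pos":[0,0,0],"rotation":[0,0,0]},{"grip":1,"delta_pos":[0,0,0],"rotation":[0,0,0]},{"grip":1,"delta_pos":[0,0,0],"rotation":[0,0,0]},{"grip":1,"delta_pos":[0,0,0],"rotation":[0,0,0]}]'
python3 -m creep '[{"grip":1,"delta_pos":[0,0,0],"rotation":[0,0,0]},{"grip":1,"delta_pos":[0,0,0],"rotation":[0,0,0]},{"grip":1,"delta_pos":[0,0,0],"rotation":[0,0,0]},{"grip":1,"delta_pos":[0,0,0],"rotation":[0,0,0]}]'
python3 -m creep '[{"grip":1,"delta_pos":[0,0,-0.3],"rotation":[0,0,0]},{"grip":1,"delta_pos":[0,0,-0.75],"rotation":[0,0,0]},{"grip":1,"delta_pos":[0,0,-0.75],"rotation":[0,0,0]}]'
python3 -c "
from h import *
to([.6363,.1255,.155],[180,0,-93.3])"
```

```text
clock: 17.7
tool_pos: [0.4284, 0.1095, 0.0782]
orientation: [179.8, -0.2, -93.6]
force: [0.2, -0.8, 0.4]
opening: 0.0876
gripper_force: 0.0
clock: 18.2
tool_pos: [0.4284, 0.1104, 0.0807]
orientation: [-179.9, 0.1, -93.6]
force: [1.1, 0.9, -0.2]
opening: 0.0532
gripper_force: 0.0
clock: 18.6
tool_pos: [0.4283, 0.1102, 0.0803]
orientation: [-180.0, 0.0, -93.6]
force: [-0.8, -1.0, 4.6]
opening: 0.0415
gripper_force: 30.0
clock: 18.9
tool_pos: [0.4307, 0.1118, 0.1597]
orientation: [-179.6, 0.3, -93.5]
force: [0.6, 1.4, -2.8]
opening: 0.0412
gripper_force: 30.0
d [-0.264 -2.043  0.062] r [-0.004  0.003 -0.003]
```

```bash
python3 -m creep '[{"grip":1,"delta_pos":[-0.1,-0.4,0.03],"rotation":[0,0,0]},{"grip":1,"delta_pos":[-0.12,-0.9,0.03],"rotation":[0,0,0]},{"grip":1,"delta_pos":[-0.12,-1,0.03],"rotation":[0,0,0]}]'
python3 -m creep '[{"grip":1,"delta_pos":[-0.1,-0.5,0],"rotation":[0,0,0]},{"grip":1,"delta_pos":[-0.14,-1,0],"rotation":[0,0,0]},{"grip":1,"delta_pos":[-0.14,-1,0],"rotation":[0,0,0]},{"grip":1,"delta_pos":[-0.14,-1,0],"rotation":[0,0,0]}]'
python3 -c "
from h import *
to([.6363,.1255,.096],[180,0,-93.3])"
```

```text
clock: 19.2
tool_pos: [0.5325, 0.1163, 0.1509]
orientation: [-180.0, -0.0, -93.6]
force: [-2.6, -0.2, -2.2]
opening: 0.0416
gripper_force: 30.0
clock: 19.6
tool_pos: [0.6292, 0.123, 0.1494]
orientation: [179.8, -0.1, -93.7]
force: [-0.8, 0.6, -2.6]
opening: 0.0415
gripper_force: 30.0
d [-0.03  -0.071  0.533] r [ 0.002 -0.001 -0.004]
```

```bash
python3 -m creep '[{"grip":1,"delta_pos":[-0.02,-0.07,0.1],"rotation":[0,0,0]},{"grip":1,"delta_pos":[-0.02,-0.07,0.3],"rotation":[0,0,0]},{"grip":1,"delta_pos":[-0.02,-0.07,0.5],"rotation":[0,0,0]},{"grip":1,"delta_pos":[-0.02,-0.07,0.5],"rotation":[0,0,0]},{"grip":1,"delta_pos":[-0.02,-0.07,0.5],"rotation":[0,0,0]}]'
python3 -m creep '[{"grip":1,"delta_pos":[0,0,0.04],"rotation":[0,0,0]},{"grip":1,"delta_pos":[0,0,0.06],"rotation":[0,0,0]},{"grip":1,"delta_pos":[0,0,0.06],"rotation":[0,0,0]}]'
```

```text
clock: 20.1
tool_pos: [0.6359, 0.1251, 0.1021]
orientation: [180.0, -0.0, -93.6]
force: [1.0, -0.4, -1.2]
opening: 0.0413
gripper_force: 30.0
clock: 20.4
tool_pos: [0.6364, 0.1251, 0.0964]
orientation: [-180.0, 0.0, -93.6]
force: [-0.4, -0.0, -2.3]
opening: 0.0415
gripper_force: 30.0
```

```bash
python3 -m creep '[{"grip":1,"delta_pos":[0,0,0.035],"rotation":[0,0,0]},{"grip":1,"delta_pos":[0,0,0.035],"rotation":[0,0,0]}]'
python3 -m creep '[{"grip":0,"delta_pos":[0,0,0],"rotation":[0,0,0]},{"grip":0,"delta_pos":[0,0,0],"rotation":[0,0,0]},{"grip":0,"delta_pos":[0,0,0],"rotation":[0,0,0]},{"grip":0,"delta_pos":[0,0,0],"rotation":[0,0,0]}]'
python3 -m creep '[{"grip":0,"delta_pos":[0,0,-0.5],"rotation":[0,0,0]},{"grip":0,"delta_pos":[0,0,-0.95],"rotation":[0,0,0]},{"grip":0,"delta_pos":[0,0,-0.95],"rotation":[0,0,0]}]'
python3 -m creep '[{"grip":0,"delta_pos":[0,0.5,-0.4],"rotation":[0,0,0]},{"grip":0,"delta_pos":[0,1,-0.4],"rotation":[0,0,0]},{"grip":0,"delta_pos":[0,1,-0.4],"rotation":[0,0,0]}]'
python3 -m creep '[{"grip":0,"delta_pos":[0.5,0.5,0],"rotation":[0,0,0]},{"grip":0,"delta_pos":[1,1,0],"rotation":[0,0,0]},{"grip":0,"delta_pos":[1,1,0],"rotation":[0,0,0]},{"grip":0,"delta_pos":[1,1,0],"rotation":[0,0,0]}]'
python3 - <<'E'
from h import *
a=[]
for n,X in(('top',(.55,-.12,.05)),('scene',(.56,-.12,.05))):
    snap(n,n+'6'); im=cv2.imread(f'pics/{n}6.png'); u,v=map(int,proj(n+'6',X))
    a.append(cv2.resize(im[v-75:v+75,u-100:u+100],(800,600),interpolation=cv2.INTER_CUBIC)); print(n,u,v); cv2.imwrite(f'pics/c6{n}.png',a[-1])
cv2.imwrite('pics/c6.png',np.hstack([cv2.resize(x,(400,300)) for x in a]))
E
```

```text
clock: 20.6
tool_pos: [0.6365, 0.1251, 0.0925]
orientation: [-180.0, 0.0, -93.6]
force: [-0.6, -0.5, -1.7]
opening: 0.0415
gripper_force: 30.0
clock: 21.0
tool_pos: [0.6365, 0.1251, 0.0927]
orientation: [-180.0, 0.0, -93.6]
force: [-0.8, -0.9, 1.0]
opening: 0.0682
gripper_force: 0.0
clock: 21.3
tool_pos: [0.64, 0.1261, 0.1952]
orientation: [-179.4, 0.2, -93.5]
force: [0.7, 0.2, 0.2]
opening: 0.0867
gripper_force: 0.0
clock: 21.6
tool_pos: [0.5337, 0.1312, 0.2291]
orientation: [-179.9, 0.1, -93.6]
force: [0.9, 0.8, 0.4]
opening: 0.0878
gripper_force: 0.0
clock: 22.0
tool_pos: [0.427, 0.0353, 0.2279]
orientation: [-180.0, 0.1, -93.7]
force: [1.2, 1.4, 1.0]
opening: 0.0878
gripper_force: 0.0
top 287 202
scene 228 186
```

View pics/c6top.png

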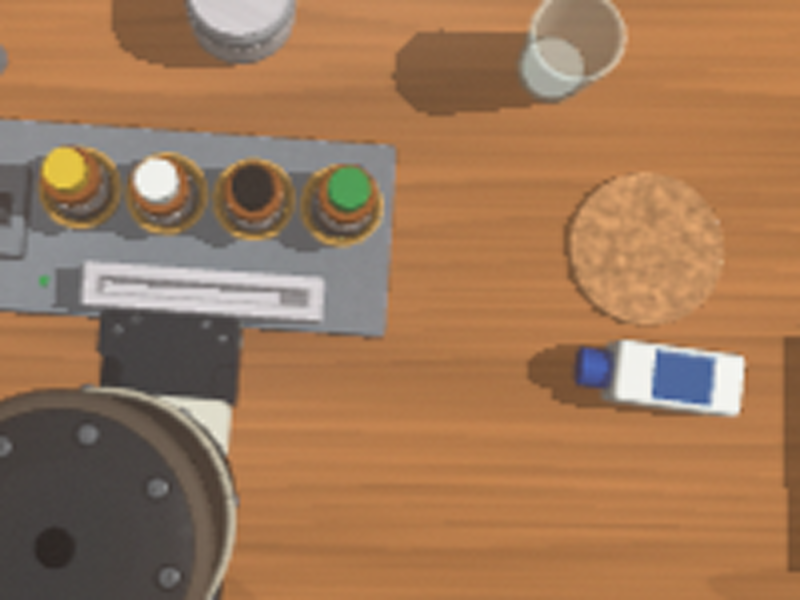

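View pics/c6scene.png

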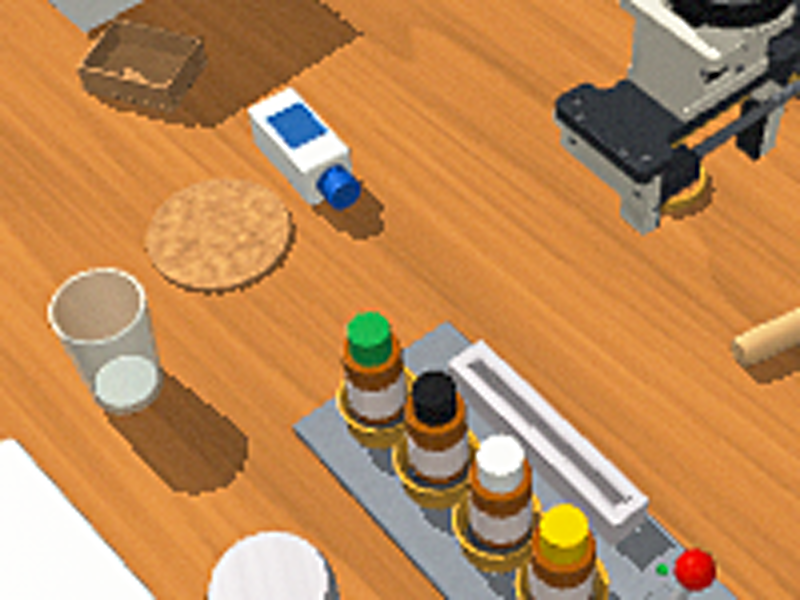

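All four bottles stand evenly in their rings. The rinse bottle is undisturbed: in the top crop its face runs (622,342) to (744,354) and its cap is at (593,367). In the scene crop its top face has corners (290,90), (250,112), (350,150) and (308,170).

Run:
```python
from h import *
np.set_printoptions(precision=4,suppress=True)
t=lambda u,v:(187+(u+.5)/4-.5,127+(v+.5)/4-.5); s=lambda u,v:(128+(u+.5)/4-.5,111+(v+.5)/4-.5)
for n,a,b in(('hi-cap',(622,342),(308,170)),('hi-end',(744,354),(250,112)),('lo-end',(740,414),(290,90)),('lo-cap',(614,402),(350,150)),('cap',(593,367),(340,187)),('mat',(647,247),(220,236))):
    X,e=tri('top6',t(*a),'scene6',s(*b)); z=.023 if n=='cap' else .046 if n!='mat' else .005
    print(n,X,round(e,4),atz('top6',*t(*a),z)[:2],atz('scene6',*s(*b),z)[:2])
print(ctrl.get_obs()['joint_pos'].round(1))
```

```text
hi-cap [ 0.5231 -0.2812  0.0442] 0.0009 [ 0.5233 -0.2812] [ 0.5237 -0.2794]
hi-end [ 0.5149 -0.3716  0.0407] 0.0028 [ 0.5157 -0.3709] [ 0.5168 -0.3655]
lo-end [ 0.4716 -0.3695  0.0382] 0.0001 [ 0.4716 -0.367 ] [ 0.476  -0.3626]
lo-cap [ 0.48   -0.2772  0.0389] 0.0024 [ 0.479  -0.2747] [ 0.4846 -0.2726]
cap [ 0.5053 -0.2644  0.0231] 0.0003 [ 0.5054 -0.2646] [ 0.5051 -0.2644]
mat [ 0.5996 -0.3126 -0.0027] 0.0019 [ 0.5993 -0.3113] [ 0.6021 -0.3056]
[ 31.3  -2.3 -30.    0.  -62.2 -35. ]
```

```bash
cat > rin.py <<'E'
from h import *
u=np.array([.085,.9964,0]); w=np.array([.9964,-.085,0]); z=np.array([0,0,1.])
G=np.array([.4945,-.3685,.027])+.075*u
def Rt(phi,yaw=0):
    p=np.radians(phi); zt=np.sin(p)*u-np.cos(p)*z; yt=-w; M=np.c_[np.cross(yt,zt),yt,zt]
    return Ro.from_euler('z',yaw,degrees=True).as_matrix()@M
def go(tcp,M):
    to(tcp,Ro.from_matrix(M).as_euler('xyz',degrees=True)); print('joints',ctrl.get_obs()['joint_pos'].round(0))
E
python3 -c "
from rin import *
M=Rt(-30); print(G,M); go(G-.123*M[:,2]+[0,0,.08],M)"
python3 -m creep '[{"grip":0,"delta_pos":[0.5,0,0],"rotation":[0,0,0]},{"grip":0,"delta_pos":[1,-0.2,0],"rotation":[0,0,0]},{"grip":0,"delta_pos":[1,-0.2,0],"rotation":[0,0,0]}]'
python3 -m creep '[{"grip":0,"delta_pos":[0.5,-0.1,0],"rotation":[0,0,0]},{"grip":0,"delta_pos":[1,-0.2,0],"rotation":[0,0,0]},{"grip":0,"delta_pos":[1,-0.2,0],"rotation":[0,0,0]}]'
python3 -c "
from rin import *
M=Rt(-30); go(G-.123*M[:,2]+[0,0,.08],M)"
```

```text
[ 0.500875 -0.29377   0.027   ] [[-0.07361216 -0.9964     -0.0425    ]
 [-0.86290771  0.085      -0.4982    ]
 [ 0.50001898  0.         -0.8660254 ]]
d [ 2.647 -0.925  0.147] r [-0.005  0.334  0.013]
joints [ 31.  -2. -30.   0. -62. -35.]
clock: 22.4
tool_pos: [0.4458, -0.0665, 0.2274]
orientation: [180.0, -0.1, -93.8]
force: [-1.1, 0.5, -0.0]
opening: 0.0877
gripper_force: 0.0
clock: 22.7
tool_pos: [0.4591, -0.1681, 0.2269]
orientation: [179.9, -0.1, -93.9]
force: [0.6, 0.5, -0.3]
opening: 0.0876
gripper_force: 0.0
d [ 0.61  -0.512  0.133] r [-0.002  0.333  0.011]
joints [  3.   4. -24.   0. -62.  -7.]
```

```bash
python3 -m creep '[{"grip":0,"delta_pos":[0.3,-0.25,0.1],"rotation":[0,0.333,0.01]},{"grip":0,"delta_pos":[0.6,-0.5,0.13],"rotation":[0,0.333,0.01]},{"grip":0,"delta_pos":[0.6,-0.5,0.13],"rotation":[0,0.333,0.01]},{"grip":0,"delta_pos":[0.6,-0.5,0.13],"rotation":[0,0.333,0.01]},{"grip":0,"delta_pos":[0.6,-0.5,0.13],"rotation":[0,0.333,0.01]}]'
python3 -c "
from rin import *
M=Rt(-30); go(G-.06*M[:,2],M)"
```

```text
clock: 23.2
tool_pos: [0.5044, -0.2257, 0.2127]
orientation: [-180.0, -30.2, -94.3]
force: [-0.4, -0.0, -0.0]
opening: 0.0876
gripper_force: 0.0
d [-0.342 -0.018  1.348] r [-0.004 -0.002  0.006]
joints [ 12.  10. -38.  35. -57. -40.]
```

```bash
python3 -m creep '[{"grip":0,"delta_pos":[-0.34,-0.02,0.3],"rotation":[0,0,0]},{"grip":0,"delta_pos":[-0.34,-0.02,0.75],"rotation":[0,0,0]},{"grip":0,"delta_pos":[-0.34,-0.02,0.75],"rotation":[0,0,0]}]'
python3 -m creep '[{"grip":0,"delta_pos":[0,0,0.3],"rotation":[0,0,0]},{"grip":0,"delta_pos":[0,0,0.6],"rotation":[0,0,0]},{"grip":0,"delta_pos":[0,0,0.6],"rotation":[0,0,0]}]'
python3 -c "
from rin import *
M=Rt(-30); go(G-.003*M[:,2],M)"
```

```text
clock: 23.5
tool_pos: [0.5033, -0.2362, 0.1284]
orientation: [179.8, -29.9, -94.5]
force: [-1.6, -0.1, -0.3]
opening: 0.0874
gripper_force: 0.0
clock: 23.8
tool_pos: [0.5026, -0.2668, 0.0794]
orientation: [-179.9, -30.0, -94.7]
force: [-0.8, -0.7, 0.1]
opening: 0.0877
gripper_force: 0.0
d [-0.028 -0.004  0.559] r [-0.002  0.     0.002]
joints [  3.  20. -49.  53. -38. -55.]
```

```bash
python3 -m creep '[{"grip":0,"delta_pos":[-0.025,0,0.2],"rotation":[0,0,0]},{"grip":0,"delta_pos":[-0.025,0,0.4],"rotation":[0,0,0]},{"grip":0,"delta_pos":[-0.025,0,0.56],"rotation":[0,0,0]},{"grip":0,"delta_pos":[-0.025,0,0.56],"rotation":[0,0,0]}]'
python3 -m creep '[{"grip":1,"delta_pos":[0,0,0],"rotation":[0,0,0]},{"grip":1,"delta_pos":[0,0,0],"rotation":[0,0,0]},{"grip":1,"delta_pos":[0,0,0],"rotation":[0,0,0]},{"grip":1,"delta_pos":[0,0,0],"rotation":[0,0,0]},{"grip":1,"delta_pos":[0,0,0],"rotation":[0,0,0]}]'
python3 -m creep '[{"grip":1,"delta_pos":[0,0,0],"rotation":[0,0,0]},{"grip":1,"delta_pos":[0,0,0],"rotation":[0,0,0]},{"grip":1,"delta_pos":[0,0,0],"rotation":[0,0,0]},{"grip":1,"delta_pos":[0,0,0],"rotation":[0,0,0]}]'
python3 -c "
from rin import *
M=Rt(-30); go(G-.003*M[:,2]+[0,0,.12],M)"
```

```text
clock: 24.2
tool_pos: [0.5024, -0.2926, 0.0317]
orientation: [-179.7, -30.0, -94.7]
force: [-0.2, -0.2, -0.5]
opening: 0.0876
gripper_force: 0.0
clock: 24.7
tool_pos: [0.5021, -0.2908, 0.0313]
orientation: [-179.7, -30.0, -94.6]
force: [-0.2, 0.4, -0.6]
opening: 0.0533
gripper_force: 0.0
clock: 25.1
tool_pos: [0.502, -0.291, 0.0311]
orientation: [-179.7, -30.0, -94.6]
force: [-1.2, 4.4, 5.2]
opening: 0.0463
gripper_force: 29.8
d [ 0.604  0.004 -1.019] r [-0.005  0.     0.003]
joints [ -5.  24. -53.  69. -32. -65.]
```

```bash
python3 -m creep '[{"grip":1,"delta_pos":[0.15,0,-0.25],"rotation":[0,0,0]},{"grip":1,"delta_pos":[0.4,0,-0.7],"rotation":[0,0,0]},{"grip":1,"delta_pos":[0.6,0,-1],"rotation":[0,0,0]},{"grip":1,"delta_pos":[0.6,0,-1],"rotation":[0,0,0]}]'
python3 -m creep '[{"grip":1,"delta_pos":[0.25,0,-0.43],"rotation":[0,-0.6,0]},{"grip":1,"delta_pos":[0.25,0,-0.43],"rotation":[0,-0.6,0]},{"grip":1,"delta_pos":[0.25,0,-0.43],"rotation":[0,-0.6,0]},{"grip":1,"delta_pos":[0.25,0,-0.43],"rotation":[0,-0.6,0]},{"grip":1,"delta_pos":[0.25,0,-0.43],"rotation":[0,-0.6,0]}]'
python3 -c "
from rin import *
for yaw in(0,-40,-70):
  M=Rt(60,yaw); go([.6,-.311,.22],M)"
```

```text
clock: 25.5
tool_pos: [0.5039, -0.2924, 0.1518]
orientation: [-179.2, -29.9, -94.8]
force: [1.6, 0.2, -1.3]
opening: 0.0461
gripper_force: 29.8
clock: 26.0
tool_pos: [0.5019, -0.2924, 0.1979]
orientation: [-179.7, 8.9, -94.5]
force: [-1.9, -1.5, -2.5]
opening: 0.046
gripper_force: 29.8
d [ 0.073 -0.993 -0.23 ] r [-0.    -0.568  0.005]
joints [-17.  16.  -9. -10. -67.  16.]
d [ 0.073 -0.993 -0.23 ] r [ 0.259 -0.543  0.384]
joints [-17.  16.  -9. -10. -67.  16.]
d [ 0.073 -0.993 -0.23 ] r [ 0.453 -0.491  0.666]
joints [-17.  16.  -9. -10. -67.  16.]
```

```bash
python3 -m creep '[{"grip":1,"delta_pos":[0,-0.3,-0.2],"rotation":[0,-0.568,0]},{"grip":1,"delta_pos":[0.05,-0.6,-0.23],"rotation":[0,-0.568,0]},{"grip":1,"delta_pos":[0.07,-0.99,-0.23],"rotation":[0,-0.568,0]},{"grip":1,"delta_pos":[0.07,-0.99,-0.23],"rotation":[0,-0.568,0]},{"grip":1,"delta_pos":[0.07,-0.99,-0.23],"rotation":[0,-0.568,0]}]'
python3 -c "
from rin import *
M=Rt(60,0); go([.6,-.311,.22],M)"
```

```text
clock: 26.5
tool_pos: [0.599, -0.3128, 0.2172]
orientation: [180.0, 51.8, -94.7]
force: [0.8, -0.1, -2.7]
opening: 0.0463
gripper_force: 29.8
d [-0.033 -0.009 -0.003] r [ 0.002 -0.091  0.001]
joints [ -36.   40.   29.  -44. -106.   29.]
```

```bash
python3 -m creep '[{"grip":1,"delta_pos":[0,0,0],"rotation":[0,-0.091,0]},{"grip":1,"delta_pos":[0,0,0],"rotation":[0,-0.091,0]}]'
python3 -c "
from rin import *
M=Rt(60,0); go([.5993,-.318,.093],M)"
```

```text
clock: 26.7
tool_pos: [0.5961, -0.3141, 0.2111]
orientation: [178.8, 60.3, -96.1]
force: [-0.4, -0.9, -4.0]
opening: 0.0464
gripper_force: 29.8
d [ 1.043 -0.048  0.554] r [ 0.002  0.003 -0.007]
joints [ -39.   44.   31.  -50. -112.   29.]
```

```bash
python3 -m creep '[{"grip":1,"delta_pos":[0.4,-0.03,0.2],"rotation":[0,0,0]},{"grip":1,"delta_pos":[0.75,-0.03,0.4],"rotation":[0,0,0]},{"grip":1,"delta_pos":[0.75,-0.03,0.4],"rotation":[0,0,0]},{"grip":1,"delta_pos":[0.75,-0.03,0.4],"rotation":[0,0,0]}]'
python3 -c "
from rin import *
M=Rt(60,0); go([.5993,-.318,.0875],M)"
```

```text
clock: 27.1
tool_pos: [0.6014, -0.3147, 0.1341]
orientation: [179.9, 59.6, -94.7]
force: [-0.2, -0.8, -0.7]
opening: 0.0464
gripper_force: 29.8
d [0.419 0.018 0.206] r [ 0.003 -0.004  0.001]
joints [ -38.   48.   29.  -48. -107.   35.]
```

```bash
python3 -m creep '[{"grip":1,"delta_pos":[0.2,0.02,0.1],"rotation":[0.003,-0.004,0]},{"grip":1,"delta_pos":[0.41,0.02,0.2],"rotation":[0.003,-0.004,0]},{"grip":1,"delta_pos":[0.41,0.02,0.2],"rotation":[0.003,-0.004,0]},{"grip":1,"delta_pos":[0.41,0.02,0.2],"rotation":[0.003,-0.004,0]}]'
python3 -m creep '[{"grip":1,"delta_pos":[0.026,0,0.015],"rotation":[0,0,0]},{"grip":1,"delta_pos":[0.026,0,0.015],"rotation":[0,0,0]}]'
python3 -c "
from rin import *
M=Rt(60,0); go([.5993,-.318,.081],M)"
```

```text
clock: 27.5
tool_pos: [0.5994, -0.3185, 0.0885]
orientation: [-179.6, 60.0, -94.5]
force: [-0.4, -0.5, -1.6]
opening: 0.046
gripper_force: 30.0
clock: 27.7
tool_pos: [0.5998, -0.3188, 0.0868]
orientation: [-179.3, 60.0, -94.3]
force: [-0.2, -1.7, 3.0]
opening: 0.0459
gripper_force: 30.0
d [0.047 0.006 0.035] r [-0.002 -0.     0.003]
joints [ -39.   51.   28.  -48. -104.   38.]
```

```bash
python3 -m creep '[{"grip":1,"delta_pos":[0.012,0,0.007],"rotation":[0,0,0]},{"grip":1,"delta_pos":[0.012,0,0.007],"rotation":[0,0,0]}]'
python3 - <<'E'
from h import *
a=[]
for n,d in(('top',40),('scene',45)):
    snap(n,n+'7'); im=cv2.imread(f'pics/{n}7.png'); u,v=map(int,proj(n+'7',[.6,-.311,.05]))
    a.append(cv2.resize(im[v-d:v+d,u-d:u+d],(400,400),interpolation=cv2.INTER_CUBIC))
cv2.imwrite('pics/c7.png',np.hstack(a))
E
```

```text
clock: 27.9
tool_pos: [0.5998, -0.3188, 0.0868]
orientation: [-179.2, 60.0, -94.1]
force: [-0.1, -2.8, 9.4]
opening: 0.0459
gripper_force: 30.0
```

View pics/c7.png

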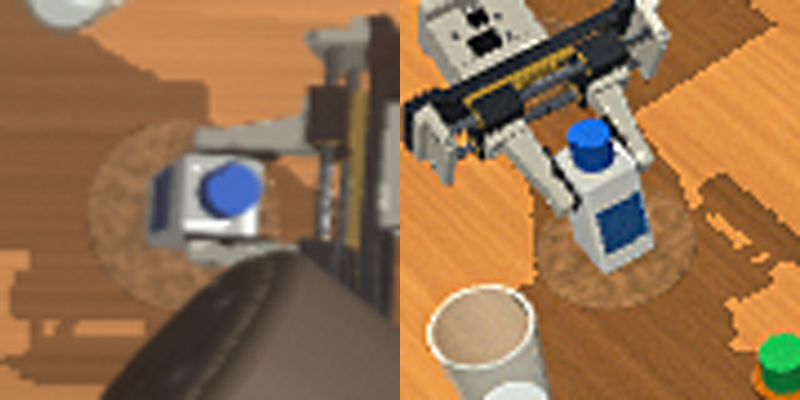

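The rinse bottle stands upright in the middle of the mat, with its base around (610,268) in the scene crop. I release it and back out along the tool axis.

```bash
python3 -m creep '[{"grip":0,"delta_pos":[0,0,0],"rotation":[0,0,0]},{"grip":0,"delta_pos":[0,0,0],"rotation":[0,0,0]},{"grip":0,"delta_pos":[0,0,0],"rotation":[0,0,0]},{"grip":0,"delta_pos":[0,0,0],"rotation":[0,0,0]},{"grip":0,"delta_pos":[0,0,0],"rotation":[0,0,0]}]'
python3 -m creep '[{"grip":0,"delta_pos":[0,0,-0.3],"rotation":[0,0,0]},{"grip":0,"delta_pos":[0,0,-0.6],"rotation":[0,0,0]},{"grip":0,"delta_pos":[0,0,-0.9],"rotation":[0,0,0]},{"grip":0,"delta_pos":[-0.1,0,-0.9],"rotation":[0,0,0]}]'
python3 -m creep '[{"grip":0,"delta_pos":[-0.5,0,0],"rotation":[0,0,0]},{"grip":0,"delta_pos":[-0.9,0,0],"rotation":[0,0,0]},{"grip":0,"delta_pos":[-0.9,0,0],"rotation":[0,0,0]}]'
python3 -c "
from rin import *
to([.5,-.3,.28],[180,0,-93.6]); print(ctrl.get_obs()['joint_pos'].round())"
```

```text
clock: 28.5
tool_pos: [0.5993, -0.3183, 0.084]
orientation: [-179.6, 60.0, -94.5]
force: [0.4, -0.4, 0.1]
opening: 0.0802
gripper_force: 0.0
clock: 28.9
tool_pos: [0.5918, -0.3951, 0.138]
orientation: [-179.5, 59.9, -94.7]
force: [-1.0, 0.6, -0.1]
opening: 0.0873
gripper_force: 0.0
clock: 29.2
tool_pos: [0.5982, -0.345, 0.2226]
orientation: [-178.6, 59.7, -93.5]
force: [0.8, -0.1, 0.1]
opening: 0.0876
gripper_force: 0.0
d [-0.692  1.009  0.022] r [-0.014  0.663 -0.007]
[ -41.   45.   35.  -50. -114.   29.]
```

```bash
python3 -m creep '[{"grip":0,"delta_pos":[-0.4,0.3,0],"rotation":[0,0.663,0]},{"grip":0,"delta_pos":[-0.69,0.6,0],"rotation":[0,0.663,0]},{"grip":0,"delta_pos":[-0.69,1,0],"rotation":[0,0.663,0]},{"grip":0,"delta_pos":[-0.69,1,0],"rotation":[0,0.663,0]},{"grip":0,"delta_pos":[-0.69,1,0],"rotation":[0,0.663,0]}]'
python3 -c "
from h import *
snap('top','t8');snap('scene','s8')
im=np.hstack([cv2.resize(cv2.imread('pics/'+f+'8.png')[y0:y0+150,x0:x0+100],(400,600),interpolation=cv2.INTER_CUBIC) for f,x0,y0 in(('t',95,160),('s',330,200))])
cv2.imwrite('pics/c8.png',im)
to([.439,-.1,.28],[180,0,-93.6]);to([.439,-.1,.28],[180,0,-178.5])"
```

```text
clock: 29.7
tool_pos: [0.4993, -0.304, 0.2772]
orientation: [-179.5, 16.7, -94.7]
force: [0.3, 0.0, 0.2]
opening: 0.088
gripper_force: 0.0
d [-1.875  0.766  0.538] r [-0.007  0.186 -0.01 ]
d [-1.875  0.766  0.538] r [0.131 0.155 0.926]
```

View pics/c8.png

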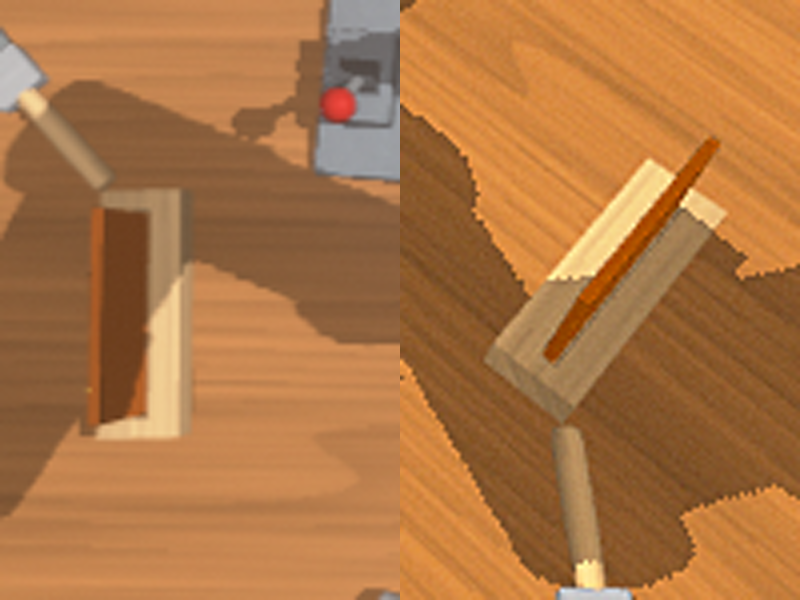

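The guard's top edge runs (98,208) to (95,431) in the top crop, and (590,298) to (714,141) in the scene crop, whose panel starts at 400.

```bash
python3 - <<'E'
from h import *
np.set_printoptions(precision=4,suppress=True)
t=lambda u,v:(95+(u+.5)/4-.5,160+(v+.5)/4-.5); s=lambda u,v:(330+(u-400+.5)/4-.5,200+(v+.5)/4-.5)
for n,a,b in(('near',(98,208),(590,296)),('far',(95,431),(714,141))):
    X,e=tri('t8',t(*a),'s8',s(*b)); print(n,X,e,atz('t8',*t(*a),.113),atz('s8',*s(*b),.113))
# holder top corners
for a in((103,190),(185,190),(185,436),(84,436)): print('holder t',atz('t8',*t(*a),.03))
for b in((650,160),(727,214),(565,412),(488,357)): print('holder s',atz('s8',*s(*b),.03))
E
python3 -m creep '[{"grip":0,"delta_pos":[-0.5,0.2,0.1],"rotation":[0,0.186,0]},{"grip":0,"delta_pos":[-1,0.4,0.27],"rotation":[0,0.186,0]},{"grip":0,"delta_pos":[-1,0.4,0.27],"rotation":[0,0.186,0]}]'
python3 -c "
from h import *
to([.439,.2,.28],[180,0,-93.6])"
```

```text
near [0.5117 0.3551 0.1147] 0.00359392694643681 [0.5128 0.3542 0.113 ] [0.5094 0.3563 0.113 ]
far [0.3601 0.3496 0.1059] 0.0018889276283510273 [0.3604 0.3477 0.113 ] [0.3662 0.3495 0.113 ]
holder t [0.5302 0.3846 0.03  ]
holder t [0.5311 0.3224 0.03  ]
holder t [0.3484 0.3133 0.03  ]
holder t [0.3473 0.3885 0.03  ]
holder s [0.349  0.3207 0.03  ]
holder s [0.3472 0.3794 0.03  ]
holder s [0.5375 0.384  0.03  ]
holder s [0.5432 0.3299 0.03  ]
clock: 30.1
tool_pos: [0.4665, -0.1935, 0.2773]
orientation: [-179.9, 0.2, -94.7]
force: [1.8, -0.3, -0.2]
opening: 0.088
gripper_force: 0.0
d [-3.899  0.595 -0.015] r [-0.001  0.002 -0.012]
```

```bash
python3 -m creep '[{"grip":0,"delta_pos":[-0.5,0.1,0],"rotation":[0,0,0]},{"grip":0,"delta_pos":[-1,0.2,0],"rotation":[0,0,0]},{"grip":0,"delta_pos":[-1,0.2,0],"rotation":[0,0,0]}]'
python3 -m creep '[{"grip":0,"delta_pos":[-0.5,0.1,0],"rotation":[0,0,0]},{"grip":0,"delta_pos":[-1,0.2,0],"rotation":[0,0,0]},{"grip":0,"delta_pos":[-1,0.2,0],"rotation":[0,0,0]}]'
python3 -m creep '[{"grip":0,"delta_pos":[-0.5,0.05,0],"rotation":[0,0,0.25]},{"grip":0,"delta_pos":[-1,0.1,0],"rotation":[0,0,0.46]},{"grip":0,"delta_pos":[-1,0.1,0],"rotation":[0,0,0.46]},{"grip":0,"delta_pos":[-1,0.1,0],"rotation":[0,0,0.46]},{"grip":0,"delta_pos":[-1,0.1,0],"rotation":[0,0,0.46]}]'
python3 -m creep '[{"grip":0,"delta_pos":[0,0,0],"rotation":[0,0,0.46]},{"grip":0,"delta_pos":[0,0,0],"rotation":[0,0,0.46]},{"grip":0,"delta_pos":[0,0,0],"rotation":[0,0,0.46]},{"grip":0,"delta_pos":[0,0,0],"rotation":[0,0,0.46]},{"grip":0,"delta_pos":[0,0,0],"rotation":[0,0,0.46]}]'
python3 -c "
from h import *
to([.4375,.352,.28],[180,0,-177.8]); print(ctrl.get_obs()['joint_pos'].round())"
```

```text
clock: 30.4
tool_pos: [0.4562, -0.0911, 0.2792]
orientation: [-179.8, 0.4, -94.6]
force: [0.2, -0.2, 1.2]
opening: 0.0877
gripper_force: 0.0
clock: 30.7
tool_pos: [0.4451, 0.0096, 0.2795]
orientation: [-179.8, 0.4, -94.6]
force: [-0.1, 0.0, 0.0]
opening: 0.0878
gripper_force: 0.0
clock: 31.2
tool_pos: [0.444, 0.1064, 0.2796]
orientation: [179.9, 0.3, -135.7]
force: [0.2, 0.4, 0.8]
opening: 0.0876
gripper_force: 0.0
clock: 31.7
tool_pos: [0.4441, 0.1056, 0.2797]
orientation: [179.7, 0.1, -177.2]
force: [-0.8, 0.4, 0.8]
opening: 0.0877
gripper_force: 0.0
d [-0.054  2.465  0.009] r [0.003 0.002 0.007]
[  38.   -2.  -23.   -0.  -69. -125.]
```

```bash
python3 -m creep '[{"grip":0,"delta_pos":[0,0.5,0],"rotation":[0.003,0,0.007]},{"grip":0,"delta_pos":[0,1,0],"rotation":[0.003,0,0.007]},{"grip":0,"delta_pos":[0,1,0],"rotation":[0.003,0,0.007]}]'
python3 -m creep '[{"grip":0,"delta_pos":[0,0.5,0],"rotation":[0,0,0]},{"grip":0,"delta_pos":[0,1,0],"rotation":[0,0,0]},{"grip":0,"delta_pos":[0,1,0],"rotation":[0,0,0]}]'
python3 -m creep '[{"grip":0,"delta_pos":[0,0.45,0.4],"rotation":[0,0,0]},{"grip":0,"delta_pos":[0,0.46,0.9],"rotation":[0,0,0]},{"grip":0,"delta_pos":[0,0.46,1],"rotation":[0,0,0]},{"grip":0,"delta_pos":[0,0.46,1],"rotation":[0,0,0]}]'
python3 -c "
from h import *
to([.4375,.352,.099],[180,0,-177.8])"
```

```text
clock: 32.0
tool_pos: [0.4388, 0.2095, 0.2799]
orientation: [180.0, 0.2, -177.3]
force: [-0.6, -0.8, -0.3]
opening: 0.0875
gripper_force: 0.0
clock: 32.3
tool_pos: [0.4343, 0.3096, 0.2794]
orientation: [-180.0, 0.2, -177.3]
force: [-0.2, -1.2, -0.7]
opening: 0.0875
gripper_force: 0.0
clock: 32.7
tool_pos: [0.4316, 0.3499, 0.1769]
orientation: [-179.7, -0.0, -177.5]
force: [-0.5, -1.8, -0.3]
opening: 0.0878
gripper_force: 0.0
d [-0.061  0.022  0.779] r [-0.003 -0.     0.004]
```

```bash
python3 -m creep '[{"grip":0,"delta_pos":[-0.06,0.02,0.3],"rotation":[0,0,0]},{"grip":0,"delta_pos":[-0.06,0.02,0.6],"rotation":[0,0,0]},{"grip":0,"delta_pos":[-0.06,0.02,0.78],"rotation":[0,0,0]},{"grip":0,"delta_pos":[-0.06,0.02,0.78],"rotation":[0,0,0]}]'
python3 -m creep '[{"grip":1,"delta_pos":[0,0,0],"rotation":[0,0,0]},{"grip":1,"delta_pos":[0,0,0],"rotation":[0,0,0]},{"grip":1,"delta_pos":[0,0,0],"rotation":[0,0,0]},{"grip":1,"delta_pos":[0,0,0],"rotation":[0,0,0]},{"grip":1,"delta_pos":[0,0,0],"rotation":[0,0,0]}]'
python3 -m creep '[{"grip":1,"delta_pos":[0,0,0],"rotation":[0,0,0]},{"grip":1,"delta_pos":[0,0,0],"rotation":[0,0,0]},{"grip":1,"delta_pos":[0,0,0],"rotation":[0,0,0]},{"grip":1,"delta_pos":[0,0,0],"rotation":[0,0,0]},{"grip":1,"delta_pos":[0,0,0],"rotation":[0,0,0]}]'
python3 -m creep '[{"grip":1,"delta_pos":[0,0,0],"rotation":[0,0,0]},{"grip":1,"delta_pos":[0,0,0],"rotation":[0,0,0]},{"grip":1,"delta_pos":[0,0,0],"rotation":[0,0,0]},{"grip":1,"delta_pos":[0,0,0],"rotation":[0,0,0]}]'
```

```text
clock: 33.1
tool_pos: [0.4387, 0.3528, 0.1015]
orientation: [-179.9, 0.1, -177.5]
force: [-1.0, -0.3, 0.6]
opening: 0.0877
gripper_force: 0.0
clock: 33.6
tool_pos: [0.4388, 0.3546, 0.1033]
orientation: [179.9, 0.3, -177.4]
force: [0.1, -1.1, 0.1]
opening: 0.0532
gripper_force: 0.0
clock: 34.1
tool_pos: [0.4387, 0.3543, 0.1026]
orientation: [180.0, 0.3, -177.4]
force: [-0.4, -0.4, -0.2]
opening: 0.0133
gripper_force: 0.0
clock: 34.5
tool_pos: [0.4386, 0.353, 0.1025]
orientation: [-179.9, 0.2, -177.4]
force: [2.5, -4.4, 2.0]
opening: 0.008
gripper_force: 29.9
```

```bash
python3 -m creep '[{"grip":1,"delta_pos":[0,0,-0.1],"rotation":[0,0,0]},{"grip":1,"delta_pos":[0,0,-0.3],"rotation":[0,0,0]},{"grip":1,"delta_pos":[0,0,-0.6],"rotation":[0,0,0]},{"grip":1,"delta_pos":[0,0,-1],"rotation":[0,0,0]},{"grip":1,"delta_pos":[0,0,-1],"rotation":[0,0,0]}]'
python3 -m creep '[{"grip":1,"delta_pos":[0,0,-0.4],"rotation":[0,0,0]},{"grip":1,"delta_pos":[0,0,-0.6],"rotation":[0,0,0]},{"grip":1,"delta_pos":[0,-0.3,-0.6],"rotation":[0,0,0]},{"grip":1,"delta_pos":[0,-0.8,-0.6],"rotation":[0,0,0]},{"grip":1,"delta_pos":[0,-1,-0.6],"rotation":[0,0,0]}]'
python3 -m creep '[{"grip":1,"delta_pos":[0,-0.4,0],"rotation":[0,0,-0.09]},{"grip":1,"delta_pos":[0,-0.8,0],"rotation":[0,0,-0.18]},{"grip":1,"delta_pos":[0,-1,0],"rotation":[0,0,-0.28]},{"grip":1,"delta_pos":[0,-1,0],"rotation":[0,0,-0.37]},{"grip":1,"delta_pos":[0,-1,0],"rotation":[0,0,-0.46]}]'
python3 -m creep '[{"grip":1,"delta_pos":[0,0,0],"rotation":[0,0,-0.09]},{"grip":1,"delta_pos":[0,0,0],"rotation":[0,0,-0.18]},{"grip":1,"delta_pos":[0,0,0],"rotation":[0,0,-0.28]},{"grip":1,"delta_pos":[0,0,0],"rotation":[0,0,-0.37]},{"grip":1,"delta_pos":[0,0,0],"rotation":[0,0,-0.46]}]'
python3 -c "
from h import *
to([.559,.03,.26],[180,0,-93.27])"
```

```text
clock: 35.0
tool_pos: [0.4404, 0.3571, 0.2091]
orientation: [179.5, 0.7, -177.4]
force: [0.2, -0.0, -0.8]
opening: 0.0077
gripper_force: 30.0
clock: 35.5
tool_pos: [0.4418, 0.252, 0.2631]
orientation: [179.9, 0.3, -177.4]
force: [0.3, -0.1, -1.1]
opening: 0.0076
gripper_force: 30.0
clock: 36.0
tool_pos: [0.4471, 0.154, 0.2631]
orientation: [-179.9, 0.3, -135.8]
force: [0.7, 0.3, -1.9]
opening: 0.0079
gripper_force: 30.0
clock: 36.5
tool_pos: [0.447, 0.1549, 0.2629]
orientation: [-179.7, 0.1, -94.3]
force: [0.4, 0.0, -0.5]
opening: 0.0081
gripper_force: 30.0
d [ 1.162 -1.209  0.033] r [-0.003  0.001 -0.011]
```

```bash
python3 -m creep '[{"grip":1,"delta_pos":[0.4,-0.4,0],"rotation":[0,0,-0.011]},{"grip":1,"delta_pos":[0.7,-0.7,0],"rotation":[0,0,-0.011]},{"grip":1,"delta_pos":[1,-1,0],"rotation":[0,0,-0.011]},{"grip":1,"delta_pos":[1,-1,0],"rotation":[0,0,-0.011]}]'
python3 -m creep '[{"grip":1,"delta_pos":[0.15,-0.2,0.3],"rotation":[0,0,0]},{"grip":1,"delta_pos":[0.15,-0.2,0.6],"rotation":[0,0,0]},{"grip":1,"delta_pos":[0.15,-0.2,1],"rotation":[0,0,0]},{"grip":1,"delta_pos":[0.15,-0.2,1],"rotation":[0,0,0]},{"grip":1,"delta_pos":[0.15,-0.2,1],"rotation":[0,0,0]}]'
python3 - <<'E'
from h import *
to([.559,.03,.14],[180,0,-93.27])
for n in('top','scene'):
    snap(n,n+'9'); im=cv2.imread(f'pics/{n}9.png'); u,v=map(int,proj(n+'9',[.56,.03,.06])); print(u,v)
    cv2.imwrite(f'pics/c9{n}.png',cv2.resize(im[v-60:v+60,u-80:u+80],(800,600),interpolation=cv2.INTER_CUBIC))
E
```

```text
clock: 36.9
tool_pos: [0.541, 0.044, 0.2626]
orientation: [-179.7, 0.0, -93.8]
force: [-1.6, 0.2, -1.7]
opening: 0.0079
gripper_force: 30.0
clock: 37.4
tool_pos: [0.5582, 0.0308, 0.1637]
orientation: [-179.8, 0.0, -93.6]
force: [0.8, 0.4, 0.7]
opening: 0.008
gripper_force: 30.0
d [ 0.008 -0.007  0.237] r [-0.003  0.    -0.004]
237 197
263 214
```

View pics/c9scene.png

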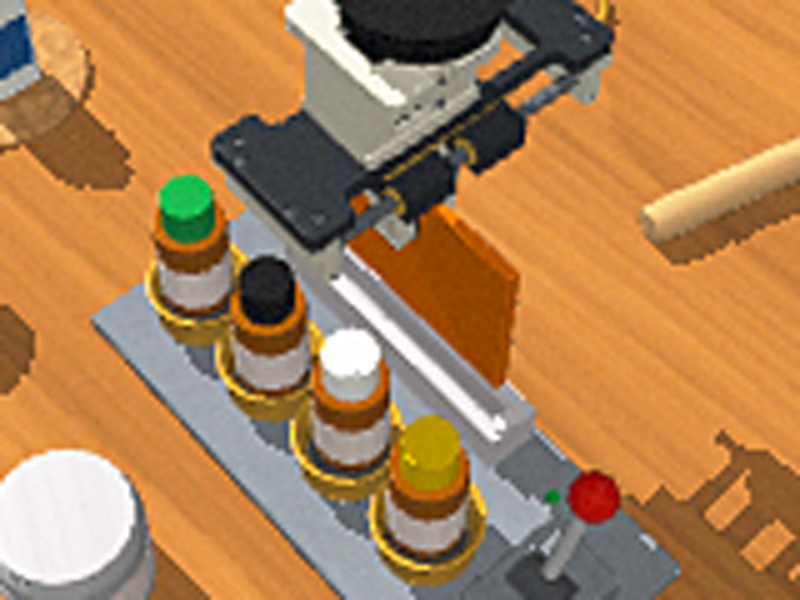

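Run:
```python
from h import *
o=ctrl.get_obs(); p=o['tool_pos']; R=Ro.from_euler('z',-3.6,degrees=True).as_matrix()
def c(u,v): return 263-80+(u+.5)/5-.5,214-60+(v+.5)/5-.5
def cp(X): u,v=proj('scene9',X); return ((u+.5-183)*5-.5).round(1),((v+.5-154)*5-.5).round(1)
for n,l in(('bot +y +x',(.004,.075,-.0945)),('bot +y -x',(-.004,.075,-.0945)),('top +y +x',(.004,.075,.0105)),('top+y-x',(-.004,.075,.0105))): print(n,cp(p+R@np.array(l)))
W=Ro.from_euler('z',-3.27,degrees=True).as_matrix()
for n,l in(('mouth +y+x',(-.0645,.08,.042)),('mouth +y-x',(-.0795,.08,.042)),('block +y+x',(-.056,.09,.042)),('block +y-x',(-.088,.09,.042)),('plate',(-.095,.2,.012))): print(n,cp(W@np.array(l)+[.6299,.0262,0]))
```

```text
bot +y +x (np.float64(493.4), np.float64(387.4))
bot +y -x (np.float64(504.4), np.float64(379.1))
top +y +x (np.float64(505.4), np.float64(278.1))
top+y-x (np.float64(517.3), np.float64(269.3))
mouth +y+x (np.float64(493.2), np.float64(421.0))
mouth +y-x (np.float64(513.1), np.float64(405.4))
block +y+x (np.float64(494.4), np.float64(442.2))
block +y-x (np.float64(536.9), np.float64(408.7))
plate (np.float64(684.9), np.float64(565.3))
```

Run:
```python
import cv2
a=cv2.imread('pics/scene9.png')[205:260,260:330]; cv2.imwrite('pics/c9z.png',cv2.resize(a,(763,600),interpolation=cv2.INTER_CUBIC))
```

```text
(no output)
```

View pics/c9z.png

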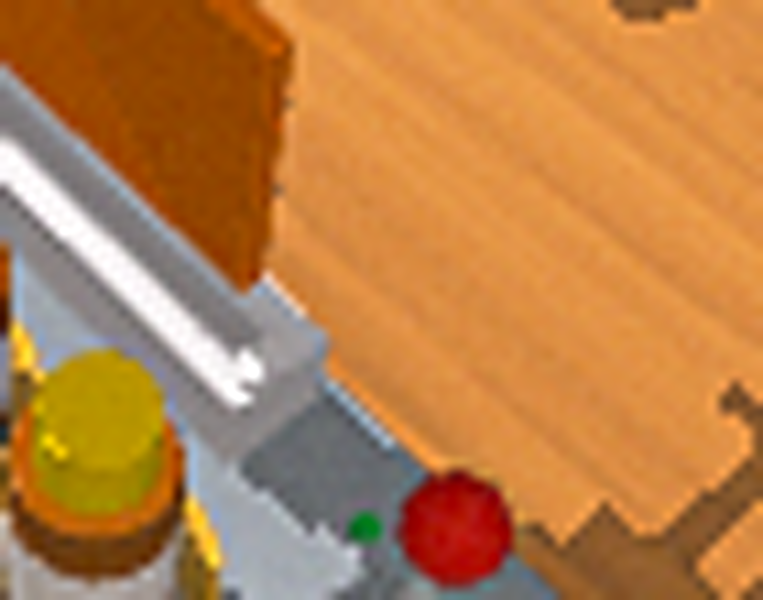

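Run:
```python
from h import *
im=cv2.imread('pics/top9.png'); cv2.imwrite('pics/c9t.png',cv2.resize(im[160:235,187:287],(800,600),interpolation=cv2.INTER_CUBIC))
o=ctrl.get_obs(); p=o['tool_pos']; R=Ro.from_euler('z',-3.6,degrees=True).as_matrix()
W=Ro.from_euler('z',-3.27,degrees=True).as_matrix()
def cp(X): u,v=proj('top9',X); return ((u+.5-187)*8-.5).round(1),((v+.5-160)*8-.5).round(1)
for s in(1,-1):
    for z in(.0105,-.0945): print('guard',s,z,cp(p+R@np.array((0,.075*s,z))))
    print('mouth',s,cp(W@np.array((-.072,.078*s,.042))+[.6299,.0262,0]),'block',cp(W@np.array((-.056,.09*s,.042))+[.6299,.0262,0]),cp(W@np.array((-.088,.09*s,.042))+[.6299,.0262,0]))
```

```text
guard 1 0.0105 (np.float64(149.3), np.float64(259.8))
guard 1 -0.0945 (np.float64(193.2), np.float64(290.7))
mouth 1 (np.float64(198.0), np.float64(302.3)) block (np.float64(169.7), np.float64(257.7)) (np.float64(162.4), np.float64(342.6))
guard -1 0.0105 (np.float64(607.4), np.float64(294.4))
guard -1 -0.0945 (np.float64(604.1), np.float64(321.9))
mouth -1 (np.float64(613.8), np.float64(331.5)) block (np.float64(648.7), np.float64(291.2)) (np.float64(642.9), np.float64(376.5))
```

View pics/c9t.png

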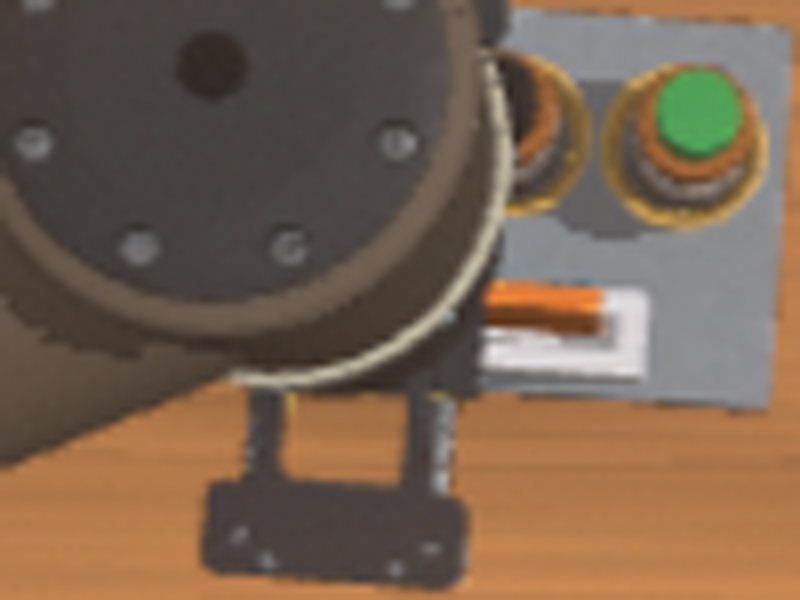

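In the top crop the guard's -y end is at (604,299), against a model position of (607,294), while the block corners match the model. So the guard needs about +1.6 mm in x and -1.5 mm in y. I correct that and descend in stages.

```bash
python3 -c "
from h import *
to([.5598,.0292,.137],[180,0,-93.4])"
python3 -m creep '[{"grip":1,"delta_pos":[0.016,-0.017,0.1],"rotation":[0,0,-0.003]},{"grip":1,"delta_pos":[0.016,-0.017,0.2],"rotation":[0,0,-0.003]},{"grip":1,"delta_pos":[0.016,-0.017,0.25],"rotation":[0,0,-0.003]},{"grip":1,"delta_pos":[0.016,-0.017,0.25],"rotation":[0,0,-0.003]}]'
python3 -m creep '[{"grip":1,"delta_pos":[0,0,0.04],"rotation":[0,0,0]},{"grip":1,"delta_pos":[0,0,0.06],"rotation":[0,0,0]},{"grip":1,"delta_pos":[0,0,0.06],"rotation":[0,0,0]}]'
```

```text
d [ 0.02  -0.003  0.284] r [-0.005  0.001 -0.002]
clock: 37.9
tool_pos: [0.5591, 0.0287, 0.137]
orientation: [-179.8, 0.0, -93.4]
force: [-0.5, 0.5, -1.6]
opening: 0.0077
gripper_force: 30.0
clock: 38.2
tool_pos: [0.5609, 0.0284, 0.136]
orientation: [-179.6, -0.0, -93.3]
force: [-10.6, -1.1, 28.1]
opening: 0.0081
gripper_force: 30.2
```

The guard caught the mouth's +x side (force -10 N in x), so I back up and shift it 2 mm towards -x.

```bash
python3 -m creep '[{"grip":1,"delta_pos":[0,0,-0.1],"rotation":[0,0,0]},{"grip":1,"delta_pos":[0,0.02,-0.1],"rotation":[0,0,0]},{"grip":1,"delta_pos":[0,0.02,-0.1],"rotation":[0,0,0]}]'
python3 -m creep '[{"grip":1,"delta_pos":[0,0,0.05],"rotation":[0,0,0]},{"grip":1,"delta_pos":[0,0,0.09],"rotation":[0,0,0]},{"grip":1,"delta_pos":[0,0,0.09],"rotation":[0,0,0]}]'
```

```text
clock: 38.5
tool_pos: [0.5575, 0.0291, 0.142]
orientation: [-179.7, 0.1, -93.4]
force: [0.3, -0.1, -1.8]
opening: 0.0083
gripper_force: 30.0
clock: 38.8
tool_pos: [0.5571, 0.0288, 0.1316]
orientation: [-179.9, -0.0, -93.4]
force: [0.5, -0.0, -1.1]
opening: 0.0079
gripper_force: 30.0
```

It's in the slot now with no force. I continue down to about 0.1115.

```bash
python3 -m creep '[{"grip":1,"delta_pos":[0,0,0.05],"rotation":[0,0,0]},{"grip":1,"delta_pos":[0,0,0.1],"rotation":[0,0,0]},{"grip":1,"delta_pos":[0,0,0.1],"rotation":[0,0,0]}]'
python3 -m creep '[{"grip":1,"delta_pos":[0,0,0.04],"rotation":[0,0,0]},{"grip":1,"delta_pos":[0,0,0.08],"rotation":[0,0,0]},{"grip":1,"delta_pos":[0,0,0.08],"rotation":[0,0,0]}]'
```

```text
clock: 39.1
tool_pos: [0.5573, 0.0288, 0.122]
orientation: [-179.8, 0.0, -93.4]
force: [-0.7, -0.9, -1.9]
opening: 0.0078
gripper_force: 30.0
clock: 39.4
tool_pos: [0.5574, 0.0289, 0.1144]
orientation: [-179.8, 0.0, -93.4]
force: [0.5, -0.3, -1.2]
opening: 0.0079
gripper_force: 30.0
```

```bash
python3 -m creep '[{"grip":1,"delta_pos":[0,0,0.025],"rotation":[0,0,0]},{"grip":1,"delta_pos":[0,0,0.025],"rotation":[0,0,0]}]'
python3 -m creep '[{"grip":1,"delta_pos":[0,0,0.015],"rotation":[0,0,0]},{"grip":1,"delta_pos":[0,0,0.015],"rotation":[0,0,0]}]'
```

```text
clock: 39.6
tool_pos: [0.5577, 0.0289, 0.1123]
orientation: [-179.8, 0.0, -93.4]
force: [-0.4, 0.2, -1.9]
opening: 0.0079
gripper_force: 30.0
clock: 39.8
tool_pos: [0.5582, 0.029, 0.1115]
orientation: [-179.7, 0.0, -93.4]
force: [-1.0, -1.8, 2.0]
opening: 0.0082
gripper_force: 30.0
```

The guard reached the floor at z 0.1115. I open only to about 25 mm because the bottles are close, then rise.

```bash
python3 -m creep '[{"grip":0.72,"delta_pos":[0,0,0],"rotation":[0,0,0]},{"grip":0.72,"delta_pos":[0,0,0],"rotation":[0,0,0]},{"grip":0.72,"delta_pos":[0,0,0],"rotation":[0,0,0]},{"grip":0.72,"delta_pos":[0,0,0],"rotation":[0,0,0]}]'
python3 -m creep '[{"grip":0.72,"delta_pos":[0,0,-0.15],"rotation":[0,0,0]},{"grip":0.72,"delta_pos":[0,0,-0.4],"rotation":[0,0,0]},{"grip":0.72,"delta_pos":[0,0,-0.8],"rotation":[0,0,0]},{"grip":0.72,"delta_pos":[0,0,-1],"rotation":[0,0,0]},{"grip":0.72,"delta_pos":[0,0,-1],"rotation":[0,0,0]}]'
python3 -m creep '[{"grip":1,"delta_pos":[-0.3,0.3,0],"rotation":[0,0,0]},{"grip":1,"delta_pos":[-0.7,0.3,0],"rotation":[0,0,0]},{"grip":1,"delta_pos":[-1,0.3,0],"rotation":[0,0,0]},{"grip":1,"delta_pos":[-1,0.3,0],"rotation":[0,0,0]}]'
python3 - <<'E'
from h import *
a=[]
for n,X in(('top',(.57,.08,.08)),('scene',(.57,.06,.06))):
    snap(n,n+'10'); im=cv2.imread(f'pics/{n}10.png'); u,v=map(int,proj(n+'10',X))
    a.append(cv2.resize(im[v-50:v+50,u-50:u+50],(400,400),interpolation=cv2.INTER_CUBIC))
cv2.imwrite('pics/c10.png',np.hstack(a))
to([.535,.1935,.21],[180,0,-93.4])
E
```

```text
clock: 40.2
tool_pos: [0.5578, 0.029, 0.111]
orientation: [-179.7, 0.0, -93.4]
force: [0.2, 0.4, 0.2]
opening: 0.024
gripper_force: 0.0
clock: 40.7
tool_pos: [0.5592, 0.0294, 0.2146]
orientation: [-179.4, 0.2, -93.3]
force: [0.7, 0.7, 0.3]
opening: 0.0248
gripper_force: 0.0
clock: 41.1
tool_pos: [0.5333, 0.1333, 0.2103]
orientation: [-179.7, 0.1, -93.2]
force: [0.0, -0.6, 0.1]
opening: 0.0013
gripper_force: 0.0
d [-0.625  0.015  0.001] r [-0.002  0.     0.001]
```

View pics/c10.png

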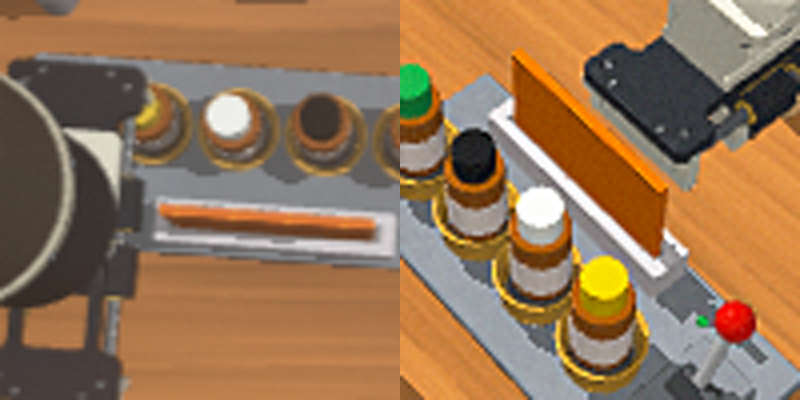

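The guard sits square and fully down in the slot (660,190 to 520,60 in the scene half), and the lever is still over towards the robot at (735,322). Now I push the lever.

```bash
python3 -m creep '[{"grip":1,"delta_pos":[-0.4,0.05,0],"rotation":[0,0,0]},{"grip":1,"delta_pos":[-0.62,0.05,0.2],"rotation":[0,0,0]},{"grip":1,"delta_pos":[-0.62,0.05,0.6],"rotation":[0,0,0]},{"grip":1,"delta_pos":[-0.62,0.05,1],"rotation":[0,0,0]},{"grip":1,"delta_pos":[-0.62,0.05,1.0],"rotation":[0,0,0]}]'
python3 -m creep '[{"grip":1,"delta_pos":[0,-0.1,0.03],"rotation":[0,0,0]},{"grip":1,"delta_pos":[0,-0.3,0.05],"rotation":[0,0,0]},{"grip":1,"delta_pos":[0,-0.5,0.05],"rotation":[0,0,0]},{"grip":1,"delta_pos":[0,-0.7,0.05],"rotation":[0,0,0]},{"grip":1,"delta_pos":[0,-0.7,0.05],"rotation":[0,0,0]}]'
```

```text
clock: 41.7
tool_pos: [0.5291, 0.1899, 0.1058]
orientation: [179.8, -0.3, -93.5]
force: [-0.1, -0.4, 0.2]
opening: 0.0006
gripper_force: 0.0
clock: 42.2
tool_pos: [0.6061, 0.1885, 0.1087]
orientation: [-179.5, 0.1, -93.4]
force: [-0.3, 0.2, -0.6]
opening: 0.0003
gripper_force: 0.0
```

```bash
python3 -m creep '[{"grip":1,"delta_pos":[0,-0.08,0.02],"rotation":[0,0,0]},{"grip":1,"delta_pos":[0,-0.16,0.02],"rotation":[0,0,0]},{"grip":1,"delta_pos":[0,-0.16,0.02],"rotation":[0,0,0]}]'
python3 -m creep '[{"grip":1,"delta_pos":[0,-0.03,0],"rotation":[0,0,0]},{"grip":1,"delta_pos":[0,-0.03,0],"rotation":[0,0,0]}]'
python3 - <<'E'
from h import *
s=snap('scene','scene11'); m=cv2.inRange(cv2.cvtColor(cv2.imread('pics/scene11.png'),cv2.COLOR_BGR2HSV),(0,180,80),(6,255,255))
k,l,st,ce=cv2.connectedComponentsWithStats(m)
for i in range(1,k):
    if st[i,4]>20: print(ce[i],st[i],atz('scene11',*ce[i],.096))
E
```

```text
clock: 42.5
tool_pos: [0.6193, 0.1876, 0.1049]
orientation: [-179.7, 0.1, -93.4]
force: [-0.5, 0.1, 0.4]
opening: 0.0004
gripper_force: 0.0
clock: 42.7
tool_pos: [0.6213, 0.1875, 0.1045]
orientation: [-179.7, 0.0, -93.4]
force: [-0.6, 0.3, -0.6]
opening: 0.0004
gripper_force: 0.0
[198.89333333  15.45333333] [196   8   7  17  75] [ 0.03795187 -0.90871277  0.096     ]
```

```bash
python3 -m creep '[{"grip":1,"delta_pos":[0,-0.06,0],"rotation":[0,0,0]},{"grip":1,"delta_pos":[0,-0.08,0],"rotation":[0,0,0]},{"grip":1,"delta_pos":[0,-0.08,0],"rotation":[0,0,0]}]'
python3 -m creep '[{"grip":1,"delta_pos":[0,-0.05,0],"rotation":[0,0,0]},{"grip":1,"delta_pos":[0,-0.05,0],"rotation":[0,0,0]}]'
```

```text
clock: 43.05
tool_pos: [0.625, 0.1868, 0.1039]
orientation: [179.8, -0.1, -93.4]
force: [-18.7, 4.2, 11.1]
opening: 0.0007
gripper_force: 9.5
clock: 43.25
tool_pos: [0.6257, 0.1866, 0.1038]
orientation: [179.4, -0.2, -93.4]
force: [-37.7, 8.2, 22.2]
opening: 0.0004
gripper_force: 19.3
```

The lever is against its stop (38 N). I back off, clear out and check everything.

```bash
python3 -m creep '[{"grip":1,"delta_pos":[0,0.2,0],"rotation":[0,0,0]},{"grip":1,"delta_pos":[0,0.6,0],"rotation":[0,0,0]},{"grip":1,"delta_pos":[0,0.9,0],"rotation":[0,0,0]},{"grip":1,"delta_pos":[0,0.9,0],"rotation":[0,0,0]}]'
python3 -m creep '[{"grip":1,"delta_pos":[0,0,-0.4],"rotation":[0,0,0]},{"grip":1,"delta_pos":[0,0.3,-0.9],"rotation":[0,0,0]},{"grip":1,"delta_pos":[0,0.8,-1],"rotation":[0,0,0]},{"grip":1,"delta_pos":[-0.2,1,-1],"rotation":[0,0,0]},{"grip":1,"delta_pos":[-0.6,1,-1],"rotation":[0,0,0]}]'
python3 -m creep '[{"grip":1,"delta_pos":[-0.5,0,0],"rotation":[0,0,0]},{"grip":1,"delta_pos":[-1,0,0],"rotation":[0,0,0]},{"grip":1,"delta_pos":[-1,0,0],"rotation":[0,0,0]},{"grip":1,"delta_pos":[-1,0,0],"rotation":[0,0,0]}]'
python3 look.py 12 green yellow white
python3 - <<'E'
from h import *
c=[]
for f in('t12','s12'):
    m=cv2.inRange(cv2.cvtColor(cv2.imread(f'pics/{f}.png'),cv2.COLOR_BGR2HSV),(0,170,80),(5,255,255)); w=np.zeros_like(m); u,v=proj(f,[.64,.19,.095]); cv2.circle(w,(int(u),int(v)),20,255,-1)
    k,l,st,ce=cv2.connectedComponentsWithStats(m&w); c.append(ce[1+np.argmax(st[1:,4])] if k>1 else None)
print('ball',tri('t12',c[0],'s12',c[1]) if c[0] is not None and c[1] is not None else c)
cv2.imwrite('pics/c12.png',cv2.resize(cv2.imread('pics/s12.png')[90:330,110:430],(800,600),interpolation=cv2.INTER_CUBIC))
E
```

```text
clock: 43.65
tool_pos: [0.5415, 0.1919, 0.1045]
orientation: [-179.8, 0.0, -93.3]
force: [0.2, 0.4, 0.3]
opening: 0.0004
gripper_force: 0.0
clock: 44.15
tool_pos: [0.4457, 0.2571, 0.2061]
orientation: [-179.6, 0.2, -93.4]
force: [1.0, 1.0, -0.2]
opening: 0.0001
gripper_force: 0.0
clock: 44.55
tool_pos: [0.4536, 0.3588, 0.2033]
orientation: [-179.8, 0.0, -93.3]
force: [-0.9, -0.0, -1.0]
opening: 0.0007
gripper_force: 0.0
green [ 0.6254 -0.0751  0.1103] gap 0.0001 areas 86 119
yellow hidden [None, None]
white [0.6604 0.0511 0.0352] gap 0.049 areas 90 442
ball (array([0.65277207, 0.19008268, 0.09492049]), np.float64(0.0017710430913378016))
```

View pics/c12.png

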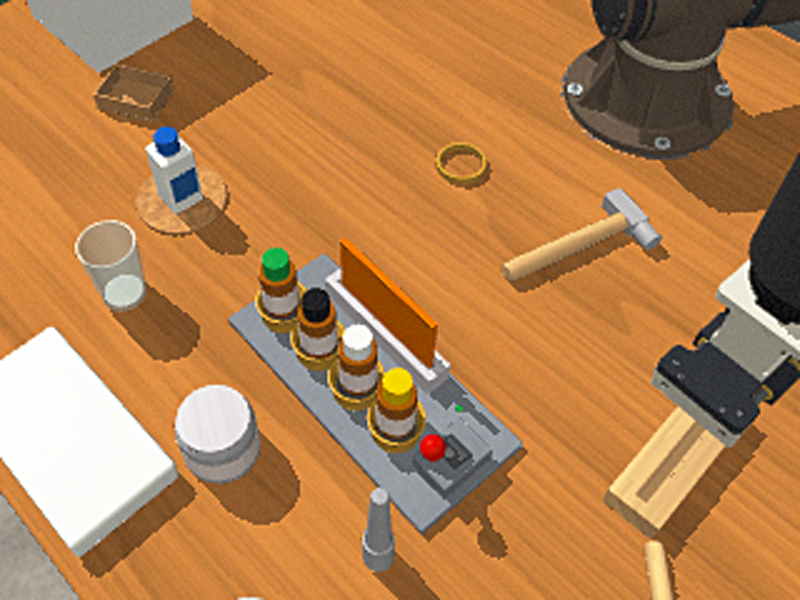

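All four bottles stand in their rings, the rinse bottle is upright on the mat and the guard is down. The lever ball is at x 0.653, 63 mm further over than at the start.

```bash
python3 -c "
from plant import ctrl
print(ctrl.close_job())"
```

```text
the job is handed in; nothing more can be done
None
```

I finished the setup and handed the job in at about 45 s. In the final camera check the four amber bottles stood in their rings, the rinse bottle stood upright on the mat, the guard was down in its slot and the switch lever was over; the hand-in returned no verdict.

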